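# Dress the seat of a microscope base and present its lamp cover

## Task

Help me close up this microscope base: pick up the dressing stone by its orange grip and, with light, steady pressure, draw it flat along the blue-marked seat from the rear end (by the arm mount) to the front end, then lay it back flat on its grey mat and let go of it. Then take the black lamp cover by its square lens mount and hold it level about a centimetre above the two seats, the right way round, with each of its three screw holes straight above its threaded hole; do not let it touch the base. Finish while still holding it there, steady, so that I can start the screws, and leave everything else on the bench where it is.

Things in the scene. Friction and masses are not known exactly. Their poses are not given: they have to be found in the camera images.
- base: White microscope base, fixed, rigid, 200 (x) x 150 x 50 mm, open on top. Origin: centre of underside, z up, +x to its rear (bare arm-mount face with 4 bolt holes), -x to its front (black toe strip). Two bare-metal seats, 130 (x) x 20 mm, tops flat at z = 50, 4 mm proud of the white body, centre lines y = +45 (blue-marked: dress this one) and y = -45 mm; between them a well, lamp board below z = 31 mm.
- seat_rear (a point): Rear end of the blue-marked seat: middle of its width, on its top surface (base frame x = +65, y = +45, z = 50 mm).
- seat_front (a point): Front end of the blue-marked seat: middle of its width, on its top surface (base frame x = -65, y = +45, z = 50 mm).
- thread0 (a point): Mouth of the threaded hole (6 mm) in the blue-marked seat near its rear end: base frame x = +52, y = +45, z = 50 mm.
- thread1 (a point): Mouth of the threaded hole (6 mm) in the blue-marked seat near its front end: base frame x = -52, y = +45, z = 50 mm.
- thread2 (a point): Mouth of the threaded hole (6 mm) in the middle of the other seat: base frame x = 0, y = -45, z = 50 mm.
- stone: Loose dressing stone, about 160 g: grey abrasive sole with aluminium back, together 60 (x) x 24 (y) x 18 mm, and on it an upright orange grip rib 46 (x) x 16 (y) mm from z = 18 to 48 mm; pinch the rib across y from above. Origin: centre of the sole's underside, z up, x along its length. It starts on the grey mat. Stone and seat are hard: 1 mm too deep gives about 20 N.
- grey_mat: Flat grey rubber mat, fixed, 150 (x) x 100 (y) x 3 mm: home of the dressing stone. Origin: centre of its underside; its top is at z = 3 mm.
- cover: Loose black lamp cover, about 260 g: plate 130 (x) x 110 (y) x 5 mm with an upright square lens mount, 44 x 44 mm, z = 5 to 40 mm, in its middle (sides parallel to the plate's; grip it by two opposite sides from above), topped by a ring 40 mm across to z = 44 mm. Origin: centre of the underside, z up. Its 3 holes (9 mm) fit one way round: axes as the base's. Starts right way up on the cork pad.
- screw_hole0 (a point): Centre of the cover's screw hole that belongs over thread0, at the plate's underside (cover frame x = +52, y = +45, z = 0 mm).
- screw_hole1 (a point): Centre of the cover's screw hole that belongs over thread1, at the plate's underside (cover frame x = -52, y = +45, z = 0 mm).
- screw_hole2 (a point): Centre of the cover's screw hole that belongs over thread2, at the plate's underside (cover frame x = 0, y = -45, z = 0 mm).
- cork_pad: Flat cork pad, fixed, 150 (x) x 130 (y) x 4 mm, on which the cover lies at the start. Origin: centre of its underside.
- screw_dish: Bystander: small blue dish of screws, 56 mm across, 14 mm high, loose; origin at the centre of its underside.
- screwdriver: Bystander: screwdriver with a green handle, 180 mm long, lying loose on the bench behind the base; origin near its middle.
- petri_dish: Bystander: clear lidded petri dish, 92 mm across, 16 mm high, loose; origin at the centre of its underside.
- slide_box: Bystander: closed box for slides, blue with a grey lid, 102 x 87 x 37 mm, loose; origin at the centre of its underside.
- bottle: Bystander: clear bottle with a blue cap, 60 mm across, 125 mm high, loose; origin at the centre of its underside.
- jar: Bystander: amber jar with a white cap, 64 mm across, 70 mm high, loose; origin at the centre of its underside.
Mind the look-alikes: they are no part of the job. Of the things like the stone, leave any that is yellow; of the rest the larger one is meant.

How it is judged:
On the way, in this order (a step that is already met when the one before it is completed fails the run):
1. the stone lies flat on the blue-marked seat at its rear end, along the seat, pressed with 1 to 30 N (x of stone in the frame of base between 0.018 and 0.038 m and y of stone in the frame of base between 0.035 and 0.055 m and z of stone in the frame of base between 0.046 and 0.054 m and angle between stone's own z axis and vertical below 0.1 rad and angle between the x axis of stone and the x axis of base, either way round below 0.26 rad and contact force between stone and base between 1 and 30 N).
2. still flat and pressed, it has come past the rear third of the seat (x of stone in the frame of base between 0.007 and 0.017 m and y of stone in the frame of base between 0.035 and 0.055 m and z of stone in the frame of base between 0.046 and 0.054 m and angle between stone's own z axis and vertical below 0.1 rad and angle between the x axis of stone and the x axis of base, either way round below 0.26 rad and contact force between stone and base between 1 and 30 N).
3. still flat and pressed, it passes the middle of the seat (x of stone in the frame of base between -0.005 and 0.005 m and y of stone in the frame of base between 0.035 and 0.055 m and z of stone in the frame of base between 0.046 and 0.054 m and angle between stone's own z axis and vertical below 0.1 rad and angle between the x axis of stone and the x axis of base, either way round below 0.26 rad and contact force between stone and base between 1 and 30 N).
4. still flat and pressed, it has passed on to the front part (x of stone in the frame of base between -0.017 and -0.007 m and y of stone in the frame of base between 0.035 and 0.055 m and z of stone in the frame of base between 0.046 and 0.054 m and angle between stone's own z axis and vertical below 0.1 rad and angle between the x axis of stone and the x axis of base, either way round below 0.26 rad and contact force between stone and base between 1 and 30 N).
5. still flat and pressed, it has reached the front end of the seat (x of stone in the frame of base between -0.038 and -0.018 m and y of stone in the frame of base between 0.035 and 0.055 m and z of stone in the frame of base between 0.046 and 0.054 m and angle between stone's own z axis and vertical below 0.1 rad and angle between the x axis of stone and the x axis of base, either way round below 0.26 rad and contact force between stone and base between 1 and 30 N).
6. the stone lies flat on its grey mat again, let go of and at rest (x of stone in the frame of grey_mat between -0.07 and 0.07 m and y of stone in the frame of grey_mat between -0.045 and 0.045 m and z of stone in the frame of grey_mat between 0 and 0.006 m and angle between stone's own z axis and vertical below 0.08 rad and linear speed of stone below 0.02 m/s and contact force between stone and the fingers below 0.1 N), for 0.2 s.
At the end, for the whole second after the job is handed in: Cover held still by the gripper alone, level within 0.06 rad, underside 4 to 17 mm above the seats, each screw hole within 3 mm horizontally of its threaded hole, not touching the base; stone lying flat, released and at rest, its centre over the grey mat (all of step 6 and horizontal distance between screw_hole0 and thread0 below 0.003 m and horizontal distance between screw_hole1 and thread1 below 0.003 m and horizontal distance between screw_hole2 and thread2 below 0.003 m and z of cover in the frame of base between 0.054 and 0.067 m and angle between cover's own z axis and vertical below 0.06 rad and linear speed of cover below 0.02 m/s and angular speed of cover below 0.15 rad/s and contact force between cover and the fingers above 1 N and contact force between cover and base below 0.1 N); the arm keeps its last pose, push and grip.
It fails at once if the stone is pressed on the base with more than 40 N (contact force between stone and base above 40 N).
It fails at once if the cover touches the base (contact force between cover and base above 0.5 N).
It fails at once if a bystander is moved by more than 20 mm (distance of any of screw_dish, screwdriver, petri_dish, slide_box, bottle, jar from where it was at the start of the episode above 0.02 m).
It also fails if it takes over 64 s, if anything falls off the work surface, if the arm or the gripper's body presses on something with over 40 N, if the wrist force passes 120 N, or if a joint passes its speed limit or range.

## Robot

A 7-joint arm with a two-finger parallel gripper is mounted at the origin on the work surface. World frame = base frame: x ahead of the robot, y to its left, z up, the work surface at z = 0. Lengths are in m, angles in rad, forces in N, time in s.
With the tool pointing down it reaches from about 0.4 to 0.85 m from the base axis. Payload 10.4 kg.
Tool frame: the origin (TCP) lies at the very end of the fingers, on their centre line; the grasp point (between the pads) lies 19 mm behind it (manip.grip_depth is the distance from the TCP to the grasp point, in m); z points along the fingers, x is the direction in which the jaws open and shut, and the axes are right-handed (so a half turn about z gives the same grasp; the last joint's range is limited). The gripper opens to 85 mm and grips with 20 to 120 N. Pads are 22 mm wide; open, the fingers measure 114 mm over their backs; the gripper's body (76 mm by 85 mm) begins 54 mm behind the grasp point. The pads swing forward as they close: fully open they stand 13 mm farther back than shut.
Start: joints at [-1.201, 0.332, -0.065, 1.46, 0.022, 1.35, -0.088], TCP at [0.239, 0.577, 0.231] pointing down, gripper open.
Joint ranges: [-2.6, 2.6], [-0.5, 2.12], [-1.47, 1.34], [0.16, 2.42], [-1.27, 4.41], [0.06, 2.06], [-2.6, 2.6]. Speed limits (rad/s): [2.22, 2.22, 2.79, 2.79, 3.14, 3.14, 3.14].

## Interface

Orientations are given as a unit quaternion [x, y, z, w].
In Python, from workcell import manip, cams gives the robot as it stands. The module is installed in compiled form; this text tells all that it offers.
- The arm moves only by the tool move_arm, never from a script. Its arguments are lists of equal length, an entry for each row: "claw": the opening, from 0 (shut) to 1 (fully open); "dp": the shift along the tool's x, y, z as a fraction of full scale, a list of three; "turn": the turn, a rotation vector about the tool's x, y, z as a fraction of full scale, a list of three. A call has 1 to 8 rows; each row shifts and turns the commanded pose from where the row before left it, along the tool's axes as they then stand; what a row does not reach is not made up. Full scale, the value 1, is 200 mm for a shift and 45 degrees for a turn. A row lasts 1/12 s, in which the tool goes at most 41.7 mm and 7.16 degrees, less where a joint would pass 70% of its speed; a pose out of reach is approached as far as the arm can. A call with a number of a shift or a turn outside -1 to 1 is refused whole. A call with a gripper value outside its range is refused whole. The fingers move at their own pace and stop on an object; "grip_force" is the grip in N (left out, the last holds). Time passes only in rows, so rows that do not move let the fingers close. It gives the time, the measured TCP pose, the force and the opening at its end, in the units of the state.
- manip.get_obs(): the state, without advancing time (a new reading comes with each control period).
- cams.camera(name): name is "side" or "top"; returns the picture (384x512x3 uint8, red, green, blue); there is no depth.
- cams.camera_info(name): a dict with "fx", "fy", "cx", "cy" (pixels), "dist" ([k1, k2, p1, p2, k3] as OpenCV has them; the pictures are not rectified), "pose" (4x4, takes a point from camera to world coordinates). Camera axes: x right, y down, z forward; pixel columns grow to the right and rows downward; lengths in m; the calibration is good to about 2 mm. A picture is of the moment at which its call begins. camera_info takes no time and is no camera call.
- manip.hand_in(): hands the job in, once; it reports no verdict.
The state is a dict: "clock": time; "joint_pos": joint angles; "joint_velocities": joint speeds; "tau": joint torques, N m; "position": TCP position; "ee_rot": TCP orientation; "ft_force": force on the tool from outside, world axes, zero at the start; "torque": the same for the moment, N m; "grip_width": opening from 0.0 (shut) to 1.0 (fully open).
Only numpy, scipy, OpenCV 4.12 (cv2) and the standard library are available. Lean on these libraries where they do the work, as an engineer would, in place of code of your own. Each camera call takes 0.05 s, during which the arm holds its last target.

## Working session

There is one attempt and no reset: what is moved stays moved. The work goes in short steps, Python scripts to look and compute and a tool call to move; the robot and the scene stay as the last step left them, time stands still between calls to the robot, and variables do not carry over. Pictures are saved under pics/ and viewed, and the job is handed in when it is done.

Besides the shell and the picture viewer there is one more tool, called after "Request:" as name(argument=value, ...) on one line, values as JSON. move_arm: Moves the arm, as the interface text tells. Shift numbers are shares of 200 mm and turn numbers shares of 45 degrees, none past 1 either way. Its arguments: {"type":"object","properties":{"claw":{"type":"array","items":{"type":"number"}},"dp":{"type":"array","items":{"type":"array","items":{"type":"number"}}},"turn":{"type":"array","items":{"type":"array","items":{"type":"number"}}},"grip_force":{"type":"number"}},"required":["claw","dp","turn"]}

```bash
mkdir -p pics
python3 - <<'E'
from workcell import manip, cams
import cv2
print(manip.get_obs())
for n in("side","top"):
    im=cams.camera(n); cv2.imwrite(f"pics/{n}0.png",im[:,:,::-1]); print(n,cams.camera_info(n))
E
```

```text
{'clock': 0.0, 'joint_pos': array([-1.20059725,  0.33287386, -0.06472418,  1.46096715,  0.02158041,
        1.34990841, -0.08848792]), 'joint_velocities': array([-0.00042168, -0.00058164, -0.00117995,  0.00179171, -0.00032334,
       -0.00107907, -0.00126528]), 'tau': array([-1.45142817e-04, -6.25444365e+01,  4.88770008e-02, -3.91605914e+01,
        1.62146013e-02,  9.85036371e-03,  1.43553683e-05]), 'position': array([0.23907153, 0.57704455, 0.23050242]), 'ee_rot': array([ 8.31482677e-01,  5.55550199e-01, -5.95843345e-04,  4.23533199e-04]), 'ft_force': array([-0.59896991, -0.14296138, -0.16565787]), 'torque': array([ 0.03837745, -0.00331279, -0.00397995]), 'grip_width': 0.9984395601633124}
side {'fx': 422.22386685363307, 'fy': 422.22386685363307, 'cx': 252.61894204540727, 'cy': 196.70550121733194, 'dist': array([-0.0567101,  0.       ,  0.       ,  0.       ,  0.       ]), 'pose': array([[-0.90493926, -0.30855653,  0.29304916,  0.27230253],
       [-0.42512835,  0.68584014, -0.59066842,  0.556804  ],
       [-0.01873028, -0.65910255, -0.75181979,  0.79760218],
       [ 0.        ,  0.        ,  0.        ,  1.        ]])}
top {'fx': 397.2325498453881, 'fy': 397.2325498453881, 'cx': 254.8090671116964, 'cy': 191.82958166844378, 'dist': array([-0.12590937,  0.        ,  0.        ,  0.        ,  0.        ]), 'pose': array([[-0.00821547, -0.99775286,  0.06649613,  0.49235536],
       [-0.9993864 ,  0.01045681,  0.03342878, -0.02499709],
       [-0.034049  , -0.06618069, -0.99722654,  1.03890512],
       [ 0.        ,  0.        ,  0.        ,  1.        ]])}
```

View pics/side0.png

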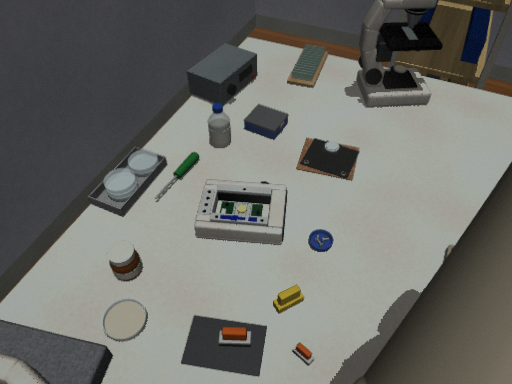

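View pics/top0.png

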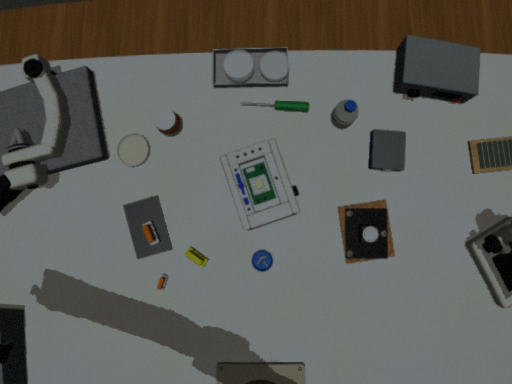

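Candidates for the stone in the top picture are the orange-grip one on the mat at (150,233), a smaller orange one at (162,282), and a yellow one at (197,256). By the description it is the one on the mat. I'll check it in close crops.

Run:
```python
import cv2
t=cv2.imread("pics/top0.png"); s=cv2.imread("pics/side0.png")
def crop(im,x0,y0,w,h,k,n):
    cv2.imwrite(n,cv2.resize(im[y0:y0+h,x0:x0+w],None,fx=k,fy=k,interpolation=cv2.INTER_CUBIC))
crop(t,115,190,100,75,8,"pics/t_stone.png")
crop(t,210,130,100,100,6,"pics/t_base.png")
crop(t,330,190,75,75,8,"pics/t_cover.png")
crop(s,185,170,110,80,7,"pics/s_base.png")
crop(s,180,280,140,100,5,"pics/s_stone.png")
crop(s,290,130,75,55,10,"pics/s_cover.png")
```

```text
(no output)
```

View pics/t_stone.png

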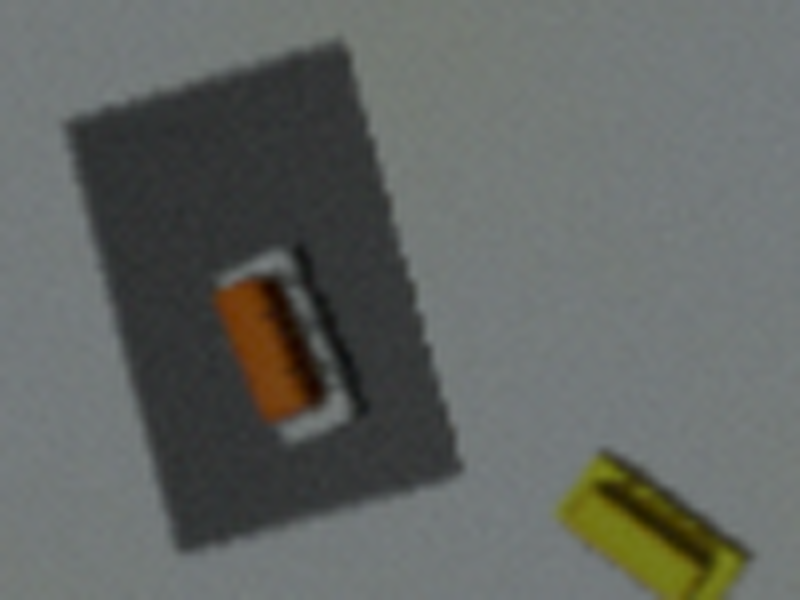

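View pics/t_base.png

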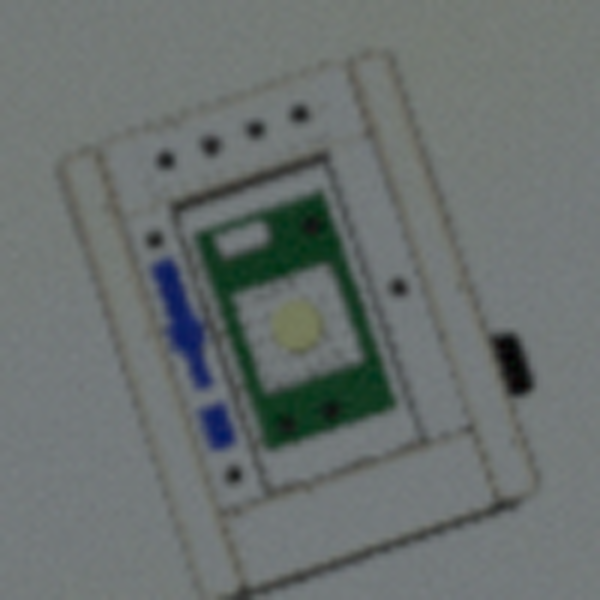

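View pics/t_cover.png

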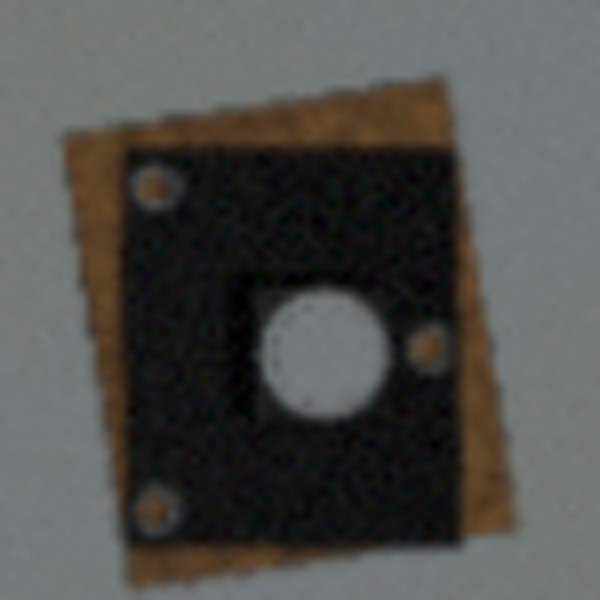

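View pics/s_base.png

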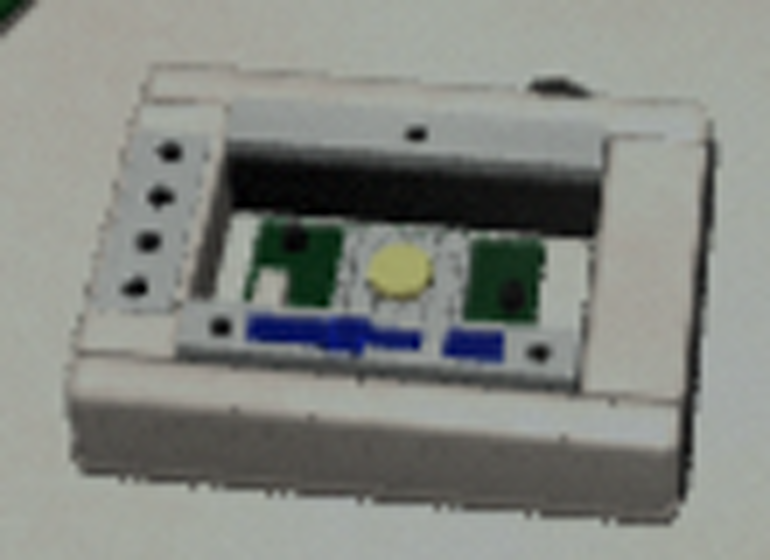

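View pics/s_stone.png

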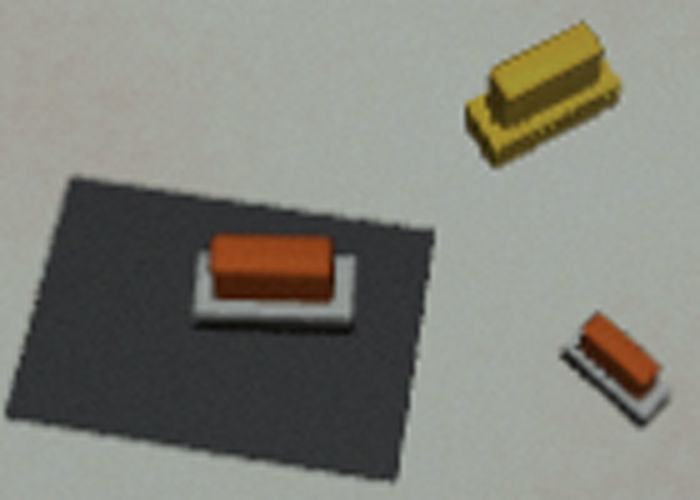

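View pics/s_cover.png

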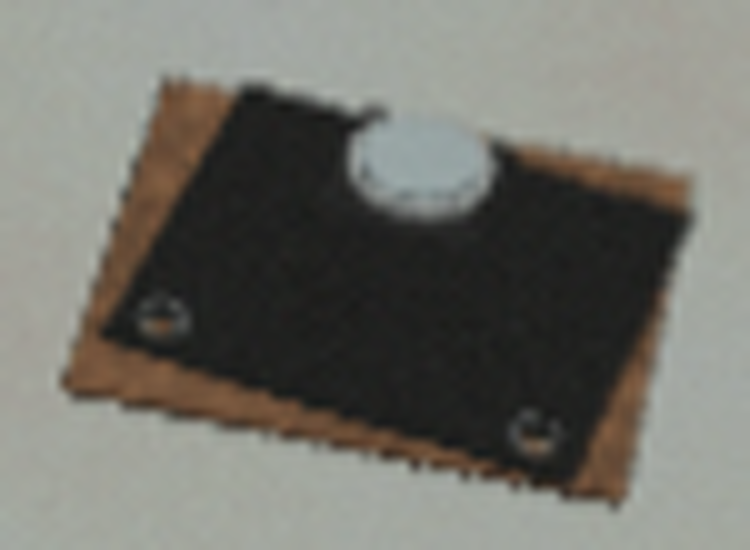

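```bash
cat > h.py <<'E'
import numpy as np, cv2
from scipy.optimize import least_squares
from workcell import cams
I={n:cams.camera_info(n) for n in("side","top")}
def proj(n,P):
    i=I[n]; T=np.linalg.inv(i["pose"]); K=np.array([[i["fx"],0,i["cx"]],[0,i["fy"],i["cy"]],[0,0,1]])
    r=cv2.Rodrigues(T[:3,:3])[0]
    return cv2.projectPoints(np.asarray(P,float).reshape(-1,1,3),r,T[:3,3],K,i["dist"])[0].reshape(-1,2)
def full(uv,k,o): return (np.asarray(uv,float)+.5)/k-.5+np.asarray(o)
def fit(obs,z0,x0,freez=False):
    # obs: list (cam, pix Nx2, local Nx3); pose x,y,yaw
    def W(p,L):
        L=np.asarray(L,float); c,s=np.cos(p[2]),np.sin(p[2])
        return np.c_[p[0]+c*L[:,0]-s*L[:,1],p[1]+s*L[:,0]+c*L[:,1],(p[3] if freez else z0)+L[:,2]]
    f=lambda p:np.concatenate([(proj(n,W(p,L))-px).ravel() for n,px,L in obs])
    r=least_squares(f,list(x0)+([z0] if freez else []))
    return r.x,r.fun.reshape(-1,2)
E
python3 - <<'E'
from h import *
np.set_printoptions(precision=4,suppress=True)
th=np.array([[.052,.045,.05],[-.052,.045,.05],[0,-.045,.05]])
bt=full([[153,239],[233,475],[399,287]],6,(210,130)); bs=full([[221,327],[540,352],[416,134]],7,(185,170))
ho=np.array([[.052,.045,.005],[-.052,.045,.005],[0,-.045,.005]])
ct=full([[154,189],[157,510],[428,348]],8,(330,190)); cs=full([[163,316],[537,433]],10,(290,130))
rt=np.array([[.023,.008,.048],[.023,-.008,.048],[-.023,-.008,.048],[-.023,.008,.048]])
bk=np.array([[.03,.012,.018],[.03,-.012,.018],[-.03,-.012,.018],[-.03,.012,.018]])
st=full([[216,292],[262,278],[320,402],[272,422]],8,(115,190)); sb=full([[290,247],[355,410],[288,442]],8,(115,190))
# side: left = +x; near=+y
ss=full([[212,264],[212,236],[332,236],[334,268]],5,(180,280)); ssb=full([[195,313],[355,316]],5,(180,280))
mt=full([[65,120],[345,40],[463,470],[178,552]],8,(115,190)); M=np.array([[.075,.05,.003],[.075,-.05,.003],[-.075,-.05,.003],[-.075,.05,.003]])
ms=full([[72,178],[435,230],[395,482],[7,416]],5,(180,280)); Ms=M[[1,2,3,0]]
def show(n,*obs,z,g):
    for lab,o in (("both",obs),*[(x[0],[y for y in obs if y[0]==x[0]]) for x in obs]):
        p,r=fit(o,z,g); print(n,lab,p[:2],"yaw",np.degrees(p[2]),"rms",np.sqrt((r**2).sum(1).mean()))
    p,r=fit(obs,z,g,True); print("   freez",p)
show("base",("top",bt,th),("side",bs,th),z=0,g=(.55,0,.3))
show("cover",("top",ct,ho),("side",cs,ho[:2]),z=.004,g=(.45,-.3,0))
show("stone",("top",np.r_[st,sb],np.r_[rt,bk[1:]]),("side",np.r_[ss,ssb],np.r_[rt,bk[[0,3]]]),z=.003,g=(.4,.25,.3))
show("mat",("top",mt,M),("side",ms,Ms),z=0,g=(.4,.25,.3))
E
```

```text
base both [ 0.5794 -0.0023] yaw 18.364599923022723 rms 0.20576663858882854
base top [ 0.5798 -0.0021] yaw 18.202684330837737 rms 0.14614612268388757
base side [ 0.5791 -0.0024] yaw 18.532581612498674 rms 0.04461622063819669
   freez [ 0.5794 -0.0023  0.3205  0.0001]
cover both [ 0.4508 -0.2784] yaw -0.5233280020786212 rms 0.3763206520659719
cover top [ 0.4509 -0.2778] yaw -0.5120818339787752 rms 0.18145803231179292
cover side [ 0.4509 -0.2802] yaw -0.6545077065092605 rms 0.03576405747563465
   freez [ 0.4508 -0.2774 -0.0082  0.0065]
stone both [0.4559 0.2807] yaw 23.813547562632593 rms 0.9502528154718871
stone top [0.4568 0.28  ] yaw 22.947076866105768 rms 0.6924451245072305
stone side [0.4552 0.2812] yaw 23.99823359197031 rms 0.9833517110740836
   freez [0.4562 0.2804 0.4133 0.0005]
mat both [0.4711 0.2964] yaw 15.664146843544728 rms 0.7049200780862124
mat top [0.4725 0.296 ] yaw 15.598884469143373 rms 0.3543799493901288
mat side [0.4703 0.2967] yaw 15.703733697776379 rms 0.6293957889611932
   freez [ 0.4715  0.2961  0.2735 -0.0029]
```

```bash
cat > go.py <<'E'
# usage: go.py x y z yawdeg(tool x) nrows -> tool-frame shift (after turn) and turn needed
import sys,numpy as np
from scipy.spatial.transform import Rotation as R
from workcell import manip
o=manip.get_obs(); x,y,z,yaw=map(float,sys.argv[1:5])
r=R.from_quat(o["ee_rot"]); c=np.radians(yaw)
T=R.from_matrix(np.array([[np.cos(c),np.sin(c),0],[np.sin(c),-np.cos(c),0],[0,0,-1]]))
d=np.array([x,y,z])-o["position"]
np.set_printoptions(precision=4,suppress=True)
xa=r.as_matrix()[:,0]
print("pos",o["position"],"toolyaw",np.degrees(np.arctan2(xa[1],xa[0])),"F",o["ft_force"],"w",o["grip_width"],"t",o["clock"])
print("turn total/45deg",(r.inv()*T).as_rotvec(degrees=True)/45)
print("shift in final axes /0.2:",T.inv().apply(d)/.2,"  in current axes:",r.inv().apply(d)/.2, "mm",d*1000)
E
python3 go.py 0.456 0.281 0.11 113.5
```

```text
pos [0.2391 0.5771 0.2306] toolyaw 67.49760237461432 F [-0.5056 -0.3065  1.0139] w 1.0003874601225475 t 0.1
turn total/45deg [-0.0006  0.0016 -1.0223]
shift in final axes /0.2: [-1.7902  0.4043  0.603 ]   in current axes: [-0.9519  1.5686  0.6043] mm [ 216.9224 -296.1002 -120.6036]
```

Request:
move_arm(claw=[1, 1, 1, 1, 1, 1, 1, 1], dp=[[0, 0, 0], [0, 0, 0], [0, 0, 0], [0, 0, 0], [0, 0, 0], [0, 0, 0], [0, 0, 0], [0, 0, 0]], turn=[[0, 0, -0.128], [0, 0, -0.128], [0, 0, -0.128], [0, 0, -0.128], [0, 0, -0.128], [0, 0, -0.128], [0, 0, -0.128], [0, 0, -0.128]], grip_force=40)

```text
clock: 0.77
position: [0.2392, 0.5772, 0.2308]
ee_rot: [0.546, 0.838, -0.0, 0.0]
ft_force: [0.4, 0.2, -0.1]
grip_width: 1.002
```

```bash
python3 go.py 0.456 0.281 0.11 113.5
```

```text
pos [0.2392 0.5772 0.2308] toolyaw 113.85866912574018 F [ 0.3846  0.2206 -0.0799] w 1.001947425960409 t 0.7667
turn total/45deg [-0.0007  0.0007  0.008 ]
shift in final axes /0.2: [-1.7905  0.4037  0.6042]   in current axes: [-1.7926  0.3929  0.605 ] mm [ 216.8421 -296.2002 -120.8387]
```

Request:
move_arm(claw=[1, 1, 1, 1, 1, 1, 1, 1], dp=[[-0.19, 0.042, 0.05], [-0.19, 0.042, 0.05], [-0.19, 0.042, 0.05], [-0.19, 0.042, 0.05], [-0.19, 0.042, 0.05], [-0.19, 0.042, 0.05], [-0.19, 0.042, 0.05], [-0.19, 0.042, 0.05]], turn=[[0, 0, 0.008], [0, 0, 0], [0, 0, 0], [0, 0, 0], [0, 0, 0], [0, 0, 0], [0, 0, 0], [0, 0, 0]])

```text
clock: 1.43
position: [0.4216, 0.3228, 0.1507]
ee_rot: [0.55, 0.835, -0.0, -0.0]
ft_force: [0.2, 1.1, 0.4]
grip_width: 1.006
```

```bash
python3 go.py 0.456 0.281 0.11 113.5
```

```text
pos [0.4216 0.3228 0.1507] toolyaw 113.21761419640913 F [0.1864 1.0698 0.3535] w 1.0060426801624132 t 1.4333
turn total/45deg [-0.0002  0.     -0.0063]
shift in final axes /0.2: [-0.2601  0.0743  0.2036]   in current axes: [-0.2597  0.0756  0.2036] mm [ 34.3703 -41.7707 -40.723 ]
```

Request:
move_arm(claw=[1, 1, 1, 1, 1], dp=[[-0.13, 0.037, 0.1], [-0.13, 0.037, 0.1], [0, 0, 0], [0, 0, 0], [0, 0, 0]], turn=[[0, 0, -0.006], [0, 0, 0], [0, 0, 0], [0, 0, 0], [0, 0, 0]])

```text
clock: 1.85
position: [0.4548, 0.2834, 0.1113]
ee_rot: [0.548, 0.836, -0.0, -0.0]
ft_force: [0.1, 0.8, 0.2]
grip_width: 1.001
```

```bash
python3 go.py 0.456 0.281 0.0245 113.5
python3 - <<'E'
from h import *
for n in("top","side"):
    im=cams.camera(n)[:,:,::-1].copy()
    c,s=np.cos(np.radians(23.6)),np.sin(np.radians(23.6))
    L=np.array([[.023,.008,.051],[.023,-.008,.051],[-.023,-.008,.051],[-.023,.008,.051],[.03,.012,.003],[.03,-.012,.003],[-.03,-.012,.003],[-.03,.012,.003]])
    P=np.c_[.456+c*L[:,0]-s*L[:,1],.2807+s*L[:,0]+c*L[:,1],L[:,2]]
    x0,y0=((110,195) if n=="top" else (180,300)); k=8
    # original picture with model overlay
    for tag,im in(("now",im),("orig",cv2.imread(f"pics/{n}0.png"))):
        b=cv2.resize(im[y0:y0+70,x0:x0+95],None,fx=k,fy=k,interpolation=cv2.INTER_CUBIC)
        if tag=="orig":
            u=((proj(n,P)-[x0,y0]+.5)*k-.5).astype(int)
            cv2.polylines(b,[u[:4],u[4:]],True,(0,255,0),1)
        cv2.imwrite(f"pics/chk_{n}_{tag}.png",b)
E
```

```text
pos [0.4548 0.2834 0.1113] toolyaw 113.50119637900255 F [0.106  0.778  0.1936] w 1.0011018276996664 t 1.85
turn total/45deg [-0.0005 -0.0006  0.    ]
shift in final axes /0.2: [-0.0132  0.0008  0.4342]   in current axes: [-0.0134  0.0009  0.4342] mm [  1.1965  -2.3668 -86.8362]
```

View pics/chk_top_orig.png

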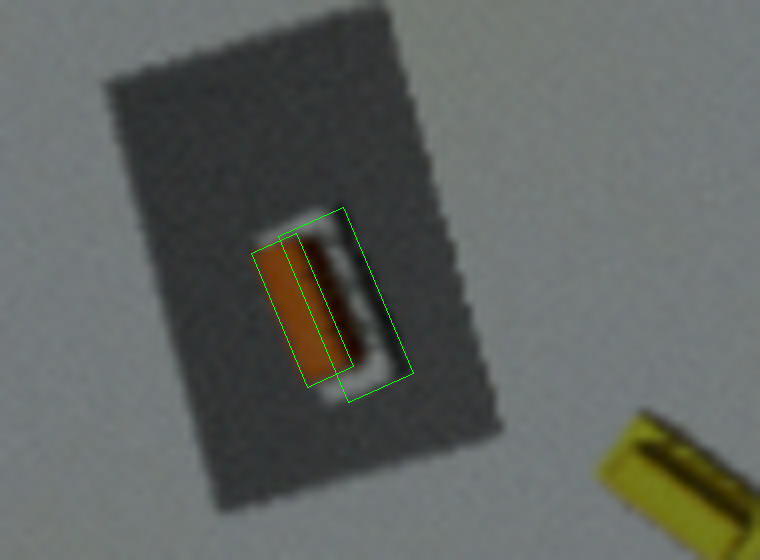

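View pics/chk_side_orig.png

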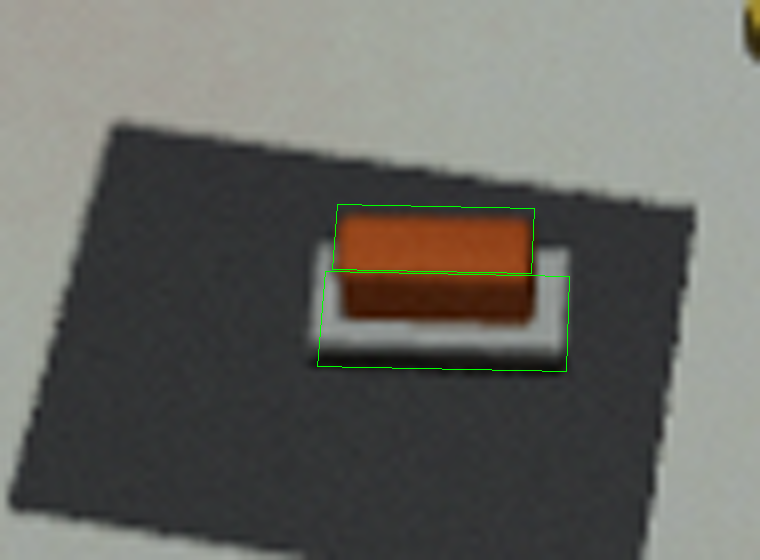

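View pics/chk_side_now.png

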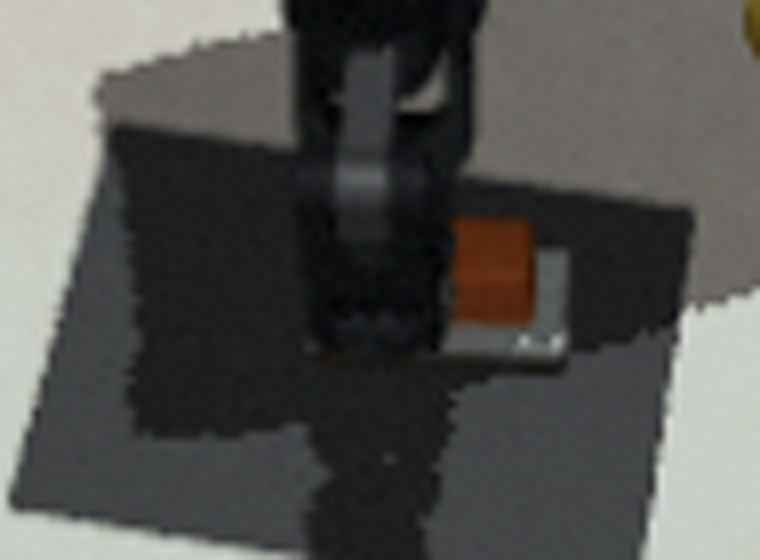

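Request:
move_arm(claw=[1, 1, 1, 1, 1, 1, 1, 1], dp=[[-0.013, 0.001, 0.08], [0, 0, 0.1], [0, 0, 0.1], [0, 0, 0.08], [0, 0, 0.05], [0, 0, 0.02], [0, 0, 0], [0, 0, 0]], turn=[[0, 0, 0], [0, 0, 0], [0, 0, 0], [0, 0, 0], [0, 0, 0], [0, 0, 0], [0, 0, 0], [0, 0, 0]])

```text
clock: 2.62
position: [0.4568, 0.2811, 0.0262]
ee_rot: [0.548, 0.836, 0.001, 0.0]
ft_force: [-0.4, -0.5, 0.5]
grip_width: 0.999
```

Request:
move_arm(claw=[0, 0, 0, 0, 0, 0, 0, 0], dp=[[0, 0, 0], [0, 0, 0], [0, 0, 0], [0, 0, 0], [0, 0, 0], [0, 0, 0], [0, 0, 0], [0, 0, 0]], turn=[[0, 0, 0], [0, 0, 0], [0, 0, 0], [0, 0, 0], [0, 0, 0], [0, 0, 0], [0, 0, 0], [0, 0, 0]], grip_force=50)

```text
clock: 3.28
position: [0.4565, 0.2806, 0.0254]
ee_rot: [0.548, 0.836, 0.0, -0.0]
ft_force: [-0.8, 0.5, 1.2]
grip_width: 0.175
```

```bash
python3 go.py 0.456 0.281 0.025 113.5
python3 - <<'E'
from h import *
im=cams.camera("side")[:,:,::-1]
cv2.imwrite("pics/grip_side.png",cv2.resize(im[280:380,170:310],None,fx=5,fy=5,interpolation=cv2.INTER_CUBIC))
E
```

```text
pos [0.4565 0.2806 0.0254] toolyaw 113.4845830158345 F [-0.7602  0.4632  1.2039] w 0.17468522744481896 t 3.2833
turn total/45deg [ 0.0002 -0.0002 -0.0003]
shift in final axes /0.2: [ 0.0028 -0.0013  0.0022]   in current axes: [ 0.0028 -0.0013  0.0022] mm [-0.47    0.4075 -0.434 ]
```

View pics/grip_side.png

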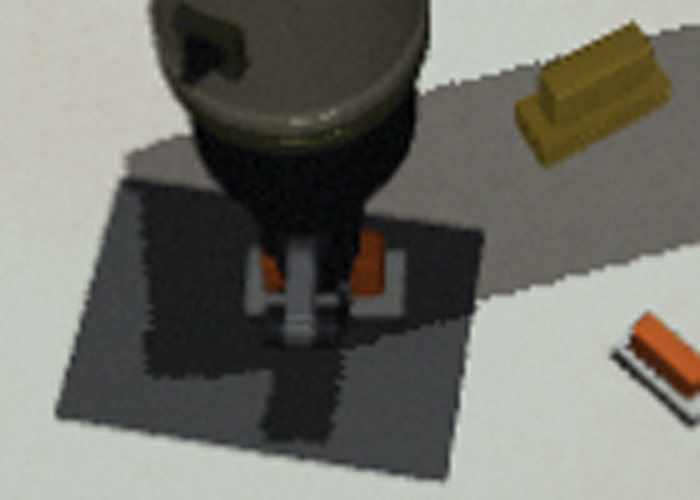

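Request:
move_arm(claw=[0, 0, 0, 0, 0, 0], dp=[[0, 0, -0.04], [0, 0, -0.1], [0, 0, -0.15], [0, 0, -0.15], [0, 0, -0.06], [0, 0, 0]], turn=[[0, 0, 0], [0, 0, 0], [0, 0, 0], [0, 0, 0.057], [0, 0, 0.057], [0, 0, 0]])

```text
clock: 3.83
position: [0.458, 0.2815, 0.1291]
ee_rot: [0.586, 0.81, 0.003, 0.001]
ft_force: [0.0, 0.6, -0.6]
grip_width: 0.179
```

```bash
python3 go.py 0.5919 0.0492 0.12 108.3
```

```text
pos [0.458  0.2815 0.1291] toolyaw 108.2121203630873 F [ 0.0496  0.5997 -0.6236] w 0.17859003524438125 t 3.8333
turn total/45deg [ 0.0069 -0.0023 -0.002 ]
shift in final axes /0.2: [-1.3128  0.2708  0.0454]   in current axes: [-1.3125  0.2726  0.0445] mm [ 133.8638 -232.2776   -9.0807]
```

Request:
move_arm(claw=[0, 0, 0, 0, 0, 0, 0, 0], dp=[[-0.1, 0.02, 0], [-0.2, 0.04, 0], [-0.2, 0.04, 0], [-0.2, 0.04, 0], [-0.2, 0.04, 0], [-0.2, 0.04, 0], [-0.15, 0.035, 0], [-0.06, 0.015, 0]], turn=[[0, 0, 0], [0, 0, 0], [0, 0, 0], [0, 0, 0], [0, 0, 0], [0, 0, 0], [0, 0, 0], [0, 0, 0]])

```text
clock: 4.5
position: [0.5911, 0.0428, 0.1242]
ee_rot: [0.587, 0.809, -0.001, 0.0]
ft_force: [0.1, -0.5, -0.7]
grip_width: 0.175
```

Request:
move_arm(claw=[0, 0, 0, 0], dp=[[0, 0, 0], [0, 0, 0], [0, 0, 0], [0, 0, 0]], turn=[[0, 0, 0], [0, 0, 0], [0, 0, 0], [0, 0, 0]])

```text
clock: 4.83
position: [0.5894, 0.0507, 0.1249]
ee_rot: [0.584, 0.812, 0.0, -0.001]
ft_force: [-0.2, -0.5, -1.0]
grip_width: 0.18
```

```bash
python3 go.py 0.5919 0.0492 0.08 108.3
```

```text
pos [0.5894 0.0507 0.1249] toolyaw 108.512098985201 F [-0.1533 -0.4516 -0.9548] w 0.17950768215597498 t 4.8333
turn total/45deg [-0.0008 -0.0012  0.0047]
shift in final axes /0.2: [-0.0109  0.0094  0.2245]   in current axes: [-0.0111  0.0095  0.2245] mm [  2.4599  -1.4794 -44.901 ]
```

Lower to 80 mm TCP (about 7.5 mm above contact), then check the picture.

Request:
move_arm(claw=[0, 0, 0, 0, 0, 0], dp=[[-0.011, 0.01, 0.06], [0, 0, 0.08], [0, 0, 0.06], [0, 0, 0.02], [0, 0, 0], [0, 0, 0]], turn=[[0, 0, 0.005], [0, 0, 0], [0, 0, 0], [0, 0, 0], [0, 0, 0], [0, 0, 0]])

```text
clock: 5.33
position: [0.5927, 0.0475, 0.0812]
ee_rot: [0.587, 0.81, -0.0, -0.0]
ft_force: [0.5, 0.7, -1.5]
grip_width: 0.178
```

```bash
python3 go.py 0.5919 0.0492 0.0735 108.3
python3 - <<'E'
from h import *
for n,x0,y0 in(("side",180,150),("top",200,120)):
    im=cams.camera(n)[:,:,::-1]
    cv2.imwrite(f"pics/over_{n}.png",cv2.resize(im[y0:y0+100,x0:x0+130],None,fx=6,fy=6,interpolation=cv2.INTER_CUBIC))
E
```

```text
pos [0.5927 0.0475 0.0812] toolyaw 108.14242923385675 F [ 0.5228  0.6648 -1.517 ] w 0.17848196167507555 t 5.3333
turn total/45deg [-0.0004 -0.0001 -0.0035]
shift in final axes /0.2: [ 0.0092 -0.0013  0.0386]   in current axes: [ 0.0092 -0.0014  0.0386] mm [-0.8348  1.6676 -7.7214]
```

View pics/over_side.png

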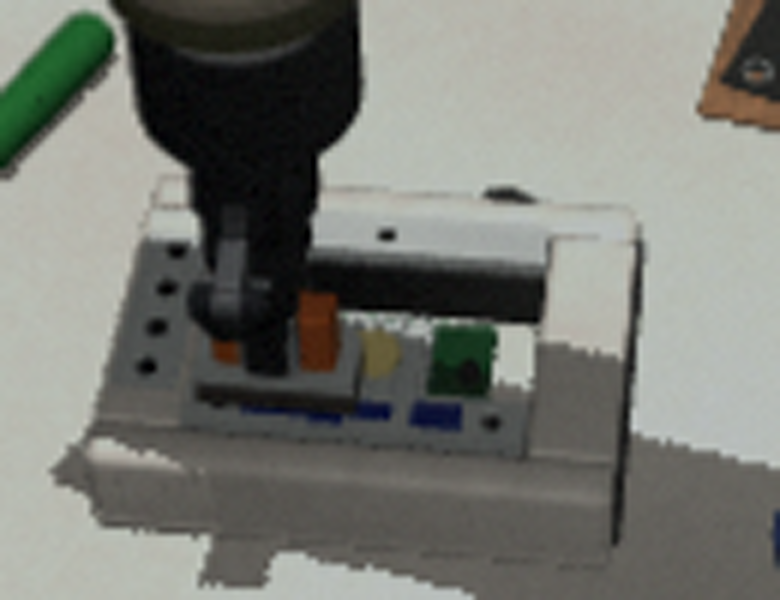

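View pics/over_top.png

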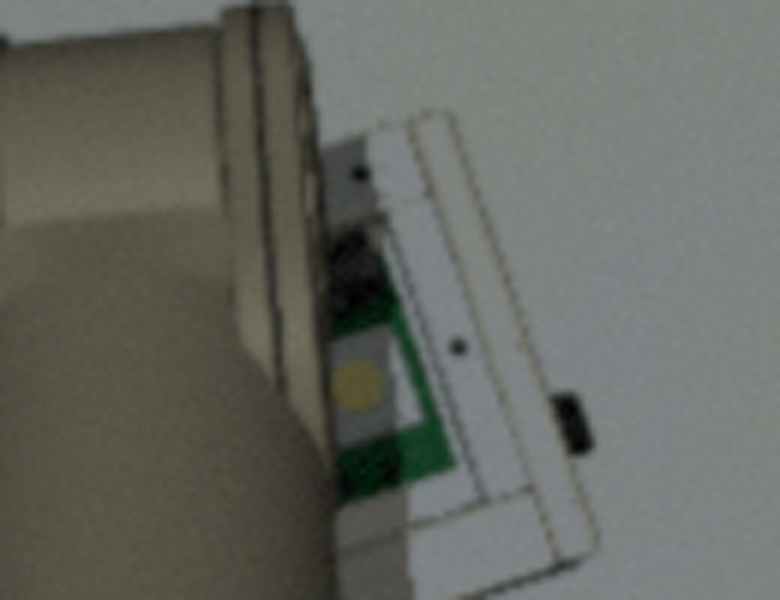

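Request:
move_arm(claw=[0, 0, 0, 0, 0, 0], dp=[[0.004, 0, 0.014], [0, 0, 0.01], [0, 0, 0.006], [0, 0, 0.002], [0, 0, 0], [0, 0, 0]], turn=[[0, 0, -0.002], [0, 0, 0], [0, 0, 0], [0, 0, 0], [0, 0, 0], [0, 0, 0]])

```text
clock: 5.93
position: [0.5926, 0.0481, 0.0749]
ee_rot: [0.586, 0.81, 0.0, 0.0]
ft_force: [0.4, -0.4, -1.0]
grip_width: 0.175
```

Request:
move_arm(claw=[0, 0, 0, 0], dp=[[0, 0, 0.003], [0, 0, 0.002], [0, 0, 0], [0, 0, 0]], turn=[[0, 0, 0], [0, 0, 0], [0, 0, 0], [0, 0, 0]])

```text
clock: 6.27
position: [0.5925, 0.0481, 0.0739]
ee_rot: [0.586, 0.81, 0.0, -0.0]
ft_force: [-0.3, 0.7, -1.3]
grip_width: 0.172
```

Request:
move_arm(claw=[0, 0, 0, 0], dp=[[0, 0, 0.002], [0, 0, 0.002], [0, 0, 0], [0, 0, 0]], turn=[[0, 0, 0], [0, 0, 0], [0, 0, 0], [0, 0, 0]])

```text
clock: 6.6
position: [0.5925, 0.0482, 0.0731]
ee_rot: [0.586, 0.81, 0.0, -0.0]
ft_force: [-0.8, 0.9, -1.5]
grip_width: 0.178
```

Request:
move_arm(claw=[0, 0, 0], dp=[[0, 0, 0.002], [0, 0, 0], [0, 0, 0]], turn=[[0, 0, 0], [0, 0, 0], [0, 0, 0]])

```text
clock: 6.85
position: [0.5925, 0.0481, 0.0727]
ee_rot: [0.586, 0.81, 0.0, -0.0]
ft_force: [0.3, -0.0, -1.6]
grip_width: 0.181
```

Request:
move_arm(claw=[0, 0, 0], dp=[[0, 0, 0.001], [0, 0, 0], [0, 0, 0]], turn=[[0, 0, 0], [0, 0, 0], [0, 0, 0]])

```text
clock: 7.1
position: [0.5925, 0.0481, 0.0725]
ee_rot: [0.586, 0.81, 0.0, -0.0]
ft_force: [-0.9, 0.1, -1.4]
grip_width: 0.175
```

Request:
move_arm(claw=[0, 0, 0], dp=[[0, 0, 0.001], [0, 0, 0.001], [0, 0, 0]], turn=[[0, 0, 0], [0, 0, 0], [0, 0, 0]])

```text
clock: 7.35
position: [0.5925, 0.0482, 0.0725]
ee_rot: [0.586, 0.81, 0.0, -0.0]
ft_force: [-2.5, -0.3, 5.6]
grip_width: 0.181
```

Request:
move_arm(claw=[0, 0, 0], dp=[[0, 0, 0.001], [0, 0, 0.001], [0, 0, 0]], turn=[[0, 0, 0], [0, 0, 0], [0, 0, 0]])

```text
clock: 7.6
position: [0.5926, 0.0481, 0.0724]
ee_rot: [0.586, 0.81, 0.0, -0.0]
ft_force: [-4.5, -1.0, 8.6]
grip_width: 0.176
```

Request:
move_arm(claw=[0, 0, 0, 0, 0, 0], dp=[[0, -0.006, 0], [0, -0.01, 0], [0, -0.01, 0], [0, -0.01, 0], [0, -0.01, 0], [0, -0.01, 0]], turn=[[0, 0, 0], [0, 0, 0], [0, 0, 0], [0, 0, 0], [0, 0, 0], [0, 0, 0]])

```text
clock: 8.1
position: [0.5828, 0.0448, 0.0725]
ee_rot: [0.586, 0.81, 0.001, 0.001]
ft_force: [3.7, 1.1, 5.3]
grip_width: 0.18
```

Request:
move_arm(claw=[0, 0, 0, 0, 0, 0], dp=[[0, -0.01, 0.0005], [0, -0.01, 0], [0, -0.01, 0], [0, -0.01, 0], [0, -0.01, 0], [0, -0.01, 0]], turn=[[0, 0, 0], [0, 0, 0], [0, 0, 0], [0, 0, 0], [0, 0, 0], [0, 0, 0]])

```text
clock: 8.6
position: [0.5716, 0.0411, 0.0725]
ee_rot: [0.586, 0.81, 0.001, 0.001]
ft_force: [3.4, 1.4, 6.0]
grip_width: 0.177
```

```bash
cat > bf.py <<'E'
import numpy as np
from workcell import manip
o=manip.get_obs(); p=o["position"]; a=np.radians(18.3); d=p[:2]-[.5794,-.0023]
print("base xy mm",1000*np.array([np.cos(a)*d[0]+np.sin(a)*d[1],-np.sin(a)*d[0]+np.cos(a)*d[1]]),"z",p[2],o["ft_force"],o["clock"])
E
python3 bf.py
```

```text
base xy mm [ 6.17401771 43.65382911] z 0.0724788503043372 [3.43370446 1.38900249 6.04809706] 8.6
```

Request:
move_arm(claw=[0, 0, 0, 0, 0, 0, 0, 0], dp=[[0, -0.01, 0], [0, -0.01, 0], [0, -0.01, 0], [0, -0.01, 0], [0, -0.01, 0], [0, -0.01, 0], [0, -0.01, 0], [0, -0.01, 0]], turn=[[0, 0, 0], [0, 0, 0], [0, 0, 0], [0, 0, 0], [0, 0, 0], [0, 0, 0], [0, 0, 0], [0, 0, 0]])

```text
clock: 9.27
position: [0.5564, 0.0361, 0.0725]
ee_rot: [0.586, 0.81, 0.001, 0.001]
ft_force: [3.7, 1.4, 5.8]
grip_width: 0.177
```

```bash
python3 bf.py
```

```text
base xy mm [-9.80749245 43.68943401] z 0.07247883244685854 [3.69998206 1.35806486 5.77459185] 9.2667
```

Request:
move_arm(claw=[0, 0, 0, 0, 0, 0, 0, 0], dp=[[0, -0.01, 0], [0, -0.01, 0], [0, -0.01, 0], [0, -0.01, 0], [0, -0.01, 0], [0, -0.01, 0], [0, -0.01, 0], [0, -0.01, 0]], turn=[[0, 0, 0], [0, 0, 0], [0, 0, 0], [0, 0, 0], [0, 0, 0], [0, 0, 0], [0, 0, 0], [0, 0, 0]])

```text
clock: 9.93
position: [0.5412, 0.0311, 0.0725]
ee_rot: [0.586, 0.81, 0.001, 0.001]
ft_force: [3.5, 1.6, 5.2]
grip_width: 0.178
```

Request:
move_arm(claw=[0, 0, 0, 0], dp=[[0, -0.008, 0], [0, -0.004, 0], [0, 0, 0], [0, 0, 0]], turn=[[0, 0, 0], [0, 0, 0], [0, 0, 0], [0, 0, 0]])

```text
clock: 10.27
position: [0.5388, 0.0303, 0.0724]
ee_rot: [0.586, 0.81, 0.001, 0.001]
ft_force: [1.9, 0.7, 6.5]
grip_width: 0.177
```

```bash
python3 bf.py;  python3 - <<'E'
from h import *
for n,x0,y0 in(("side",180,150),):
    im=cams.camera(n)[:,:,::-1]
    cv2.imwrite(f"pics/end_{n}.png",cv2.resize(im[y0:y0+100,x0:x0+130],None,fx=6,fy=6,interpolation=cv2.INTER_CUBIC))
E
```

```text
base xy mm [-28.32789843  43.70864485] z 0.0724441889331977 [1.87806166 0.70672522 6.47405722] 10.2667
```

View pics/end_side.png

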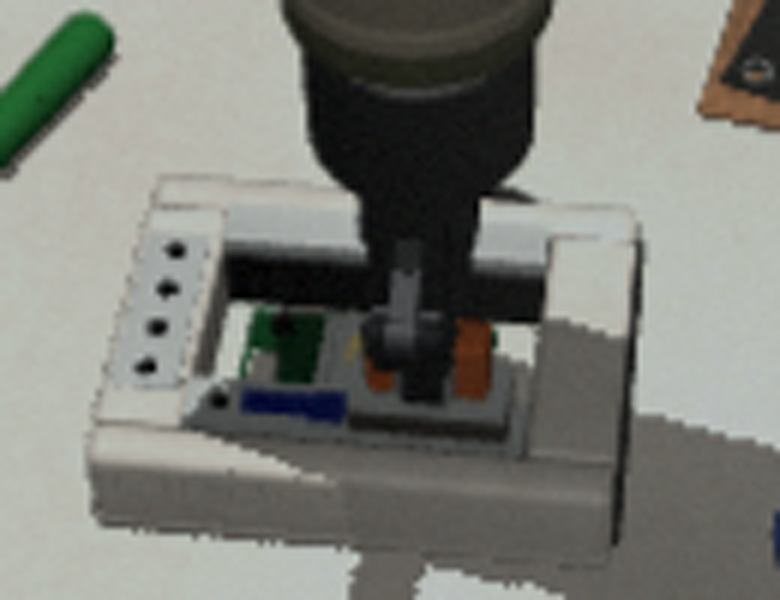

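Request:
move_arm(claw=[0, 0, 0, 0, 0, 0], dp=[[0, 0, -0.03], [0, 0, -0.1], [0, 0, -0.12], [0, 0, -0.05], [0, 0, 0], [0, 0, 0]], turn=[[0, 0, 0], [0, 0, 0], [0, 0, 0], [0, 0, 0], [0, 0, 0], [0, 0, 0]])

```text
clock: 10.82
position: [0.5375, 0.0301, 0.1311]
ee_rot: [0.586, 0.81, 0.0, -0.0]
ft_force: [-0.8, 0.4, -2.2]
grip_width: 0.175
```

```bash
python3 go.py 0.465 0.289 0.13 108.3
```

```text
pos [0.5375 0.0301 0.1311] toolyaw 108.21781995303542 F [-0.7581  0.3874 -2.179 ] w 0.17475871617521505 t 10.8167
turn total/45deg [-0.0001 -0.0002 -0.0018]
shift in final axes /0.2: [1.343  0.0623 0.0056]   in current axes: [1.3431 0.0604 0.0059] mm [-72.5055 258.9227  -1.1214]
```

Request:
move_arm(claw=[0, 0, 0, 0, 0, 0, 0, 0], dp=[[0.1, 0.005, 0], [0.2, 0.01, 0], [0.2, 0.01, 0], [0.2, 0.01, 0], [0.2, 0.01, 0], [0.2, 0.01, 0], [0.15, 0.005, 0], [0.09, 0, 0]], turn=[[0, 0, 0], [0, 0, 0], [0, 0, 0], [0, 0, 0], [0, 0, 0], [0, 0, 0], [0, 0, 0], [0, 0, 0]])

```text
clock: 11.48
position: [0.4625, 0.2921, 0.1296]
ee_rot: [0.584, 0.811, -0.001, -0.001]
ft_force: [-0.6, 0.9, -1.2]
grip_width: 0.176
```

Request:
move_arm(claw=[0, 0, 0, 0], dp=[[0, 0, 0.05], [0, 0, 0.1], [0, 0, 0.1], [0, 0, 0]], turn=[[0, 0, 0], [0, 0, 0], [0, 0, 0], [0, 0, 0]])

```text
clock: 11.82
position: [0.4627, 0.2859, 0.0762]
ee_rot: [0.586, 0.81, -0.004, -0.001]
ft_force: [-0.8, -1.3, -1.6]
grip_width: 0.177
```

Request:
move_arm(claw=[0, 0, 0], dp=[[0, 0, 0.1], [0, 0, 0.1], [0, 0, 0]], turn=[[0, 0, 0], [0, 0, 0], [0, 0, 0]])

```text
clock: 12.07
position: [0.4633, 0.2863, 0.038]
ee_rot: [0.586, 0.81, -0.003, -0.001]
ft_force: [-0.2, -0.5, -1.5]
grip_width: 0.181
```

```bash
python3 go.py 0.465 0.289 0.0254 108.3
```

```text
pos [0.4633 0.2863 0.038 ] toolyaw 108.18902951300478 F [-0.2073 -0.5433 -1.4566] w 0.18103934512020078 t 12.0667
turn total/45deg [-0.0078  0.0027 -0.0025]
shift in final axes /0.2: [0.0101 0.0122 0.0631]   in current axes: [0.0103 0.0125 0.063 ] mm [  1.6777   2.6876 -12.6106]
```

Request:
move_arm(claw=[0, 0, 0], dp=[[0, 0, 0.01], [0, 0, 0], [0, 0, 0]], turn=[[0, 0, 0], [0, 0, 0], [0, 0, 0]])

```text
clock: 12.32
position: [0.4661, 0.2887, 0.0408]
ee_rot: [0.586, 0.81, 0.001, 0.0]
ft_force: [0.2, 0.9, 0.6]
grip_width: 0.175
```

Request:
move_arm(claw=[0, 0, 0, 0, 0, 0], dp=[[0, 0, 0.025], [0, 0, 0.02], [0, 0, 0.01], [0, 0, 0.005], [0, 0, 0], [0, 0, 0]], turn=[[0, 0, 0], [0, 0, 0], [0, 0, 0], [0, 0, 0], [0, 0, 0], [0, 0, 0]])

```text
clock: 12.82
position: [0.4654, 0.2885, 0.0276]
ee_rot: [0.586, 0.81, -0.0, -0.0]
ft_force: [0.2, 0.3, -1.7]
grip_width: 0.178
```

```bash
python3 go.py 0.465 0.289 0.0254 108.3
```

```text
pos [0.4654 0.2885 0.0276] toolyaw 108.22117025249227 F [ 0.1616  0.3066 -1.7465] w 0.17757310718123454 t 12.8167
turn total/45deg [-0.0001 -0.0001 -0.0018]
shift in final axes /0.2: [ 0.0032 -0.0011  0.011 ]   in current axes: [ 0.0032 -0.0011  0.011 ] mm [-0.4105  0.5406 -2.193 ]
```

Request:
move_arm(claw=[0, 0, 0, 0], dp=[[0, 0, 0.006], [0, 0, 0.004], [0, 0, 0], [0, 0, 0]], turn=[[0, 0, 0], [0, 0, 0], [0, 0, 0], [0, 0, 0]])

```text
clock: 13.15
position: [0.4654, 0.2884, 0.0256]
ee_rot: [0.586, 0.81, 0.0, -0.0]
ft_force: [0.1, 0.0, -0.6]
grip_width: 0.173
```

Request:
move_arm(claw=[0, 0, 0], dp=[[0, 0, 0.001], [0, 0, 0.001], [0, 0, 0]], turn=[[0, 0, 0], [0, 0, 0], [0, 0, 0]])

```text
clock: 13.4
position: [0.4655, 0.2885, 0.0255]
ee_rot: [0.586, 0.81, 0.0, -0.0]
ft_force: [-0.7, -0.6, 1.9]
grip_width: 0.178
```

Request:
move_arm(claw=[1, 1, 1, 1, 1, 1, 1, 1], dp=[[0, 0, 0], [0, 0, 0], [0, 0, 0], [0, 0, 0], [0, 0, 0], [0, 0, 0], [0, 0, 0], [0, 0, -0.02]], turn=[[0, 0, 0], [0, 0, 0], [0, 0, 0], [0, 0, 0], [0, 0, 0], [0, 0, 0], [0, 0, 0], [0, 0, 0]])

```text
clock: 14.07
position: [0.465, 0.2882, 0.0287]
ee_rot: [0.586, 0.81, -0.001, -0.0]
ft_force: [-0.3, -0.6, -0.1]
grip_width: 1.003
```

Request:
move_arm(claw=[1, 1, 1, 1, 1, 1, 1, 1], dp=[[0, 0, -0.05], [0, 0, -0.15], [0, 0, -0.2], [0, 0, -0.2], [0, 0, -0.15], [0, 0, -0.05], [0, 0, 0], [0, 0, 0]], turn=[[0, 0, 0], [0, 0, 0], [0, 0, 0], [0, 0, 0.1], [0, 0, 0.15], [0, 0, 0.15], [0, 0, 0.15], [0, 0, 0.15]])

```text
clock: 14.73
position: [0.4659, 0.2888, 0.1916]
ee_rot: [0.786, 0.618, 0.002, -0.0]
ft_force: [-0.2, 0.0, -1.6]
grip_width: 0.999
```

```bash
python3 - <<'E'
from h import *
im=cams.camera("side")[:,:,::-1]
cv2.imwrite("pics/rel_side.png",cv2.resize(im[270:384,160:320],None,fx=5,fy=5,interpolation=cv2.INTER_CUBIC))
E
python3 go.py 0.4508 -0.2784 0.15 -0.5
```

```text
pos [0.4656 0.2886 0.1908] toolyaw 75.87562118930273 F [-0.0568  0.2338 -0.2305] w 0.9987155544858224 t 14.7833
turn total/45deg [-0.0003 -0.0028  1.6972]
shift in final axes /0.2: [-0.0494  2.8356  0.2042]   in current axes: [-2.7678  0.6197  0.2002] mm [ -14.8296 -567.008   -40.8466]
```

View pics/rel_side.png

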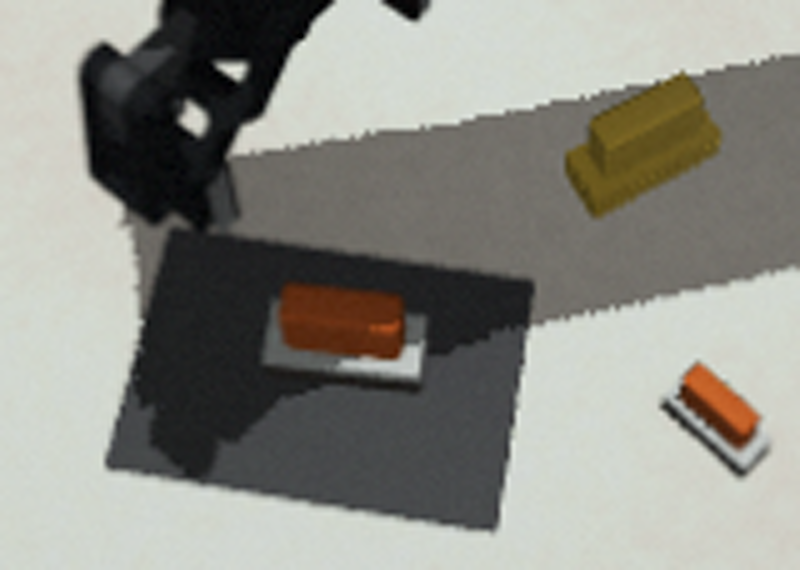

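Request:
move_arm(claw=[1, 1, 1, 1, 1, 1, 1, 1], dp=[[0, 0, 0], [0, 0, 0], [0, 0, 0], [0, 0, 0], [0, 0, 0], [0, 0, 0], [0, 0, 0], [0, 0, 0]], turn=[[0, 0, 0.155], [0, 0, 0.155], [0, 0, 0.155], [0, 0, 0.155], [0, 0, 0.155], [0, 0, 0.155], [0, 0, 0.155], [0, 0, 0.155]])

```text
clock: 15.45
position: [0.4654, 0.2884, 0.1898]
ee_rot: [0.984, 0.18, 0.0, -0.0]
ft_force: [-0.3, 0.0, 0.4]
grip_width: 1.002
```

Request:
move_arm(claw=[1, 1, 1, 1, 1, 1], dp=[[0, 0, 0], [0, 0, 0], [0, 0, 0], [0, 0, 0], [0, 0, 0], [0, 0, 0]], turn=[[0, 0, 0.155], [0, 0, 0.155], [0, 0, 0.13], [0, 0, 0], [0, 0, 0], [0, 0, 0]])

```text
clock: 15.95
position: [0.4654, 0.2885, 0.1895]
ee_rot: [1.0, 0.012, 0.0, -0.0]
ft_force: [-0.1, 0.0, 0.4]
grip_width: 0.997
```

```bash
python3 go.py 0.4508 -0.2784 0.12 -0.5
```

```text
pos [0.4654 0.2885 0.1895] toolyaw 1.3972138693073164 F [-0.1307  0.0011  0.3775] w 0.99670223428971 t 15.95
turn total/45deg [-0.0004 -0.0002  0.0422]
shift in final axes /0.2: [-0.0482  2.835   0.3476]   in current axes: [-0.1421  2.8319  0.3468] mm [ -14.5832 -566.8934  -69.5157]
```

Request:
move_arm(claw=[1, 1, 1, 1, 1, 1, 1, 1], dp=[[0, 0, 0], [0, 0.15, 0], [0, 0.2, 0], [0, 0.2, 0], [0, 0.2, 0], [0, 0.2, 0], [0, 0.2, 0], [0, 0.2, 0]], turn=[[0, 0, 0.042], [0, 0, 0], [0, 0, 0], [0, 0, 0], [0, 0, 0], [0, 0, 0], [0, 0, 0], [0, 0, 0]])

```text
clock: 16.62
position: [0.4614, 0.0165, 0.1895]
ee_rot: [1.0, -0.005, 0.0, -0.0]
ft_force: [1.6, -0.3, -0.5]
grip_width: 0.999
```

Request:
move_arm(claw=[1, 1, 1, 1, 1, 1, 1, 1], dp=[[0, 0.2, 0], [0, 0.2, 0], [0, 0.2, 0], [0, 0.2, 0], [0, 0.2, 0], [0, 0.15, 0], [0, 0.05, 0], [0, 0, 0]], turn=[[0, 0, 0], [0, 0, 0], [0, 0, 0], [0, 0, 0], [0, 0, 0], [0, 0, 0], [0, 0, 0], [0, 0, 0]])

```text
clock: 17.28
position: [0.4577, -0.2248, 0.1894]
ee_rot: [1.0, -0.008, 0.0, 0.001]
ft_force: [0.8, 0.3, -0.4]
grip_width: 1.001
```

```bash
python3 go.py 0.4508 -0.2784 0.12 -0.5
```

```text
pos [ 0.4577 -0.2248  0.1894] toolyaw -0.8736690655616747 F [ 0.8085  0.326  -0.3637] w 1.000510211070523 t 17.2833
turn total/45deg [ 0.0015 -0.0001 -0.0083]
shift in final axes /0.2: [-0.0323  0.2682  0.3471]   in current axes: [-0.0306  0.268   0.3474] mm [ -6.9302 -53.5768 -69.4184]
```

Request:
move_arm(claw=[1, 1, 1, 1, 1, 1], dp=[[-0.03, 0.13, 0.1], [0, 0.13, 0.15], [0, 0.008, 0.1], [0, 0, 0], [0, 0, 0], [0, 0, 0]], turn=[[0, 0, -0.008], [0, 0, 0], [0, 0, 0], [0, 0, 0], [0, 0, 0], [0, 0, 0]])

```text
clock: 17.78
position: [0.4531, -0.2738, 0.1203]
ee_rot: [1.0, -0.002, 0.001, -0.0]
ft_force: [0.2, -0.1, -0.3]
grip_width: 0.999
```

```bash
python3 go.py 0.4508 -0.2784 0.015 -0.5
```

```text
pos [ 0.4531 -0.2738  0.1203] toolyaw -0.2491727580358644 F [ 0.1918 -0.0897 -0.3095] w 0.9988173974127753 t 17.7833
turn total/45deg [-0.0005 -0.0014  0.0056]
shift in final axes /0.2: [-0.0111  0.0229  0.5266]   in current axes: [-0.0118  0.0231  0.5266] mm [  -2.2653   -4.5601 -105.3221]
```

Request:
move_arm(claw=[1, 1, 1, 1, 1], dp=[[-0.011, 0.023, 0.1], [0, 0, 0.15], [0, 0, 0], [0, 0, 0], [0, 0, 0]], turn=[[0, 0, 0.005], [0, 0, 0], [0, 0, 0], [0, 0, 0], [0, 0, 0]])

```text
clock: 18.2
position: [0.451, -0.2795, 0.0711]
ee_rot: [1.0, -0.005, 0.001, 0.0]
ft_force: [0.3, -0.3, 0.4]
grip_width: 1.004
```

```bash
python3 go.py 0.4508 -0.2784 0.015 -0.5;python3 - <<'E'
from h import *
for n,x0,y0 in(("side",270,100),("top",300,170)):
    im=cams.camera(n)[:,:,::-1]
    cv2.imwrite(f"pics/cov_{n}.png",cv2.resize(im[y0:y0+100,x0:x0+130],None,fx=6,fy=6,interpolation=cv2.INTER_CUBIC))
E
```

```text
pos [ 0.451  -0.2795  0.0711] toolyaw -0.568217567658389 F [ 0.2655 -0.3323  0.4244] w 1.0038883658791464 t 18.2
turn total/45deg [ 0.0004 -0.0025 -0.0015]
shift in final axes /0.2: [-0.0009 -0.0053  0.2807]   in current axes: [-0.0014 -0.0054  0.2807] mm [ -0.1624   1.0709 -56.1351]
```

View pics/cov_side.png

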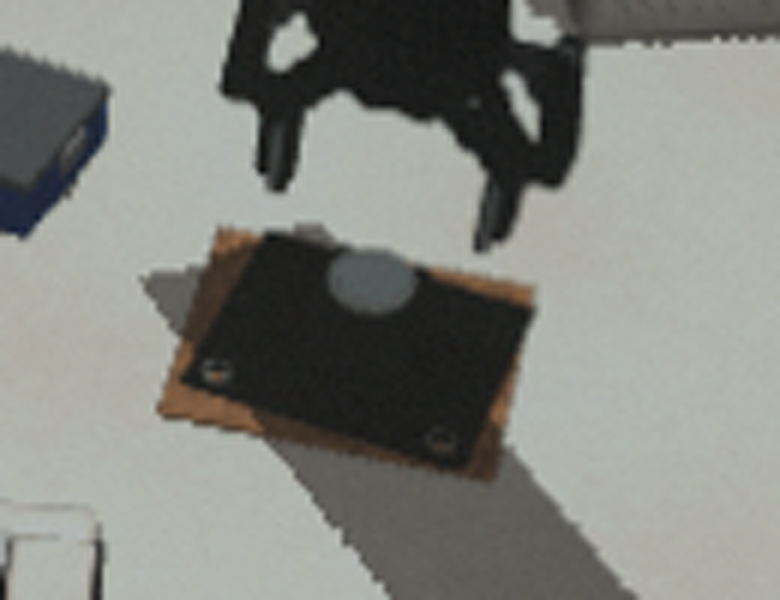

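View pics/cov_top.png

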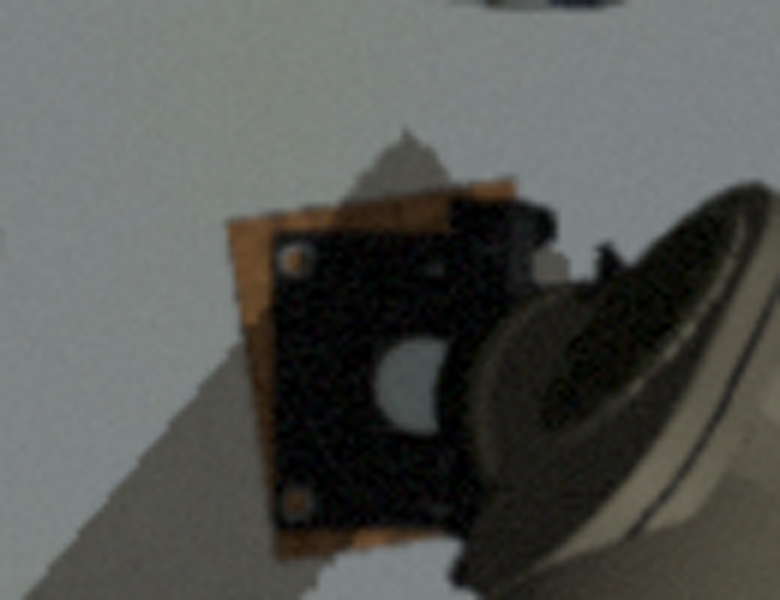

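Request:
move_arm(claw=[1, 1, 1, 1, 1, 1, 1, 1], dp=[[0, -0.003, 0.05], [0, 0, 0.08], [0, 0, 0.07], [0, 0, 0.04], [0, 0, 0.02], [0, 0, 0.01], [0, 0, 0], [0, 0, 0]], turn=[[0, 0, 0], [0, 0, 0], [0, 0, 0], [0, 0, 0], [0, 0, 0], [0, 0, 0], [0, 0, 0], [0, 0, 0]])

```text
clock: 18.97
position: [0.4501, -0.2793, 0.0157]
ee_rot: [1.0, -0.006, 0.0, 0.0]
ft_force: [-0.5, 1.4, 0.2]
grip_width: 1.002
```

Request:
move_arm(claw=[0, 0, 0, 0, 0, 0, 0, 0], dp=[[0, 0, 0], [0, 0, 0], [0, 0, 0], [0, 0, 0], [0, 0, 0], [0, 0, 0], [0, 0, 0], [0, 0, 0]], turn=[[0, 0, 0], [0, 0, 0], [0, 0, 0], [0, 0, 0], [0, 0, 0], [0, 0, 0], [0, 0, 0], [0, 0, 0]], grip_force=60)

```text
clock: 19.63
position: [0.4501, -0.2791, 0.0157]
ee_rot: [1.0, -0.006, 0.0, -0.0]
ft_force: [-1.1, 1.5, 6.0]
grip_width: 0.504
```

```bash
python3 go.py 0.4508 -0.2784 0.015 -0.5
```

```text
pos [ 0.4501 -0.2791  0.0157] toolyaw -0.6366246512086555 F [-1.1366  1.4906  5.9722] w 0.5038282542751927 t 19.6333
turn total/45deg [-0.0001 -0.001  -0.003 ]
shift in final axes /0.2: [ 0.0034 -0.0038  0.0035]   in current axes: [ 0.0033 -0.0038  0.0035] mm [ 0.6772  0.7446 -0.7071]
```

Request:
move_arm(claw=[0, 0, 0, 0, 0, 0, 0, 0], dp=[[0, 0, -0.02], [0, 0, -0.08], [0, 0, -0.15], [0, 0, -0.15], [0, 0, -0.15], [0, 0, -0.05], [0, 0, 0], [0, 0, 0]], turn=[[0, 0, 0], [0, 0, 0], [0, 0, 0], [0, 0, 0], [0, 0, 0], [0, 0, 0], [0, 0, 0], [0, 0, 0]])

```text
clock: 20.3
position: [0.4497, -0.2785, 0.1345]
ee_rot: [1.0, -0.005, 0.0, -0.0]
ft_force: [0.1, -0.7, -3.4]
grip_width: 0.503
```

```bash
python3 go.py 0.5794 -0.0023 0.135 18.3;python3 - <<'E'
from h import *
for n,x0,y0 in(("side",250,60),("top",300,150)):
    im=cams.camera(n)[:,:,::-1]
    cv2.imwrite(f"pics/lift_{n}.png",cv2.resize(im[y0:y0+120,x0:x0+150],None,fx=5,fy=5,interpolation=cv2.INTER_CUBIC))
E
```

```text
pos [ 0.4497 -0.2785  0.1345] toolyaw -0.6073553694414421 F [ 0.135  -0.6749 -3.441 ] w 0.5027383145751144 t 20.3
turn total/45deg [-0.0009 -0.0002 -0.4202]
shift in final axes /0.2: [ 1.0496 -1.1076 -0.0026]   in current axes: [ 0.6341 -1.3879 -0.0016] mm [129.747  276.2293   0.5127]
```

View pics/lift_side.png

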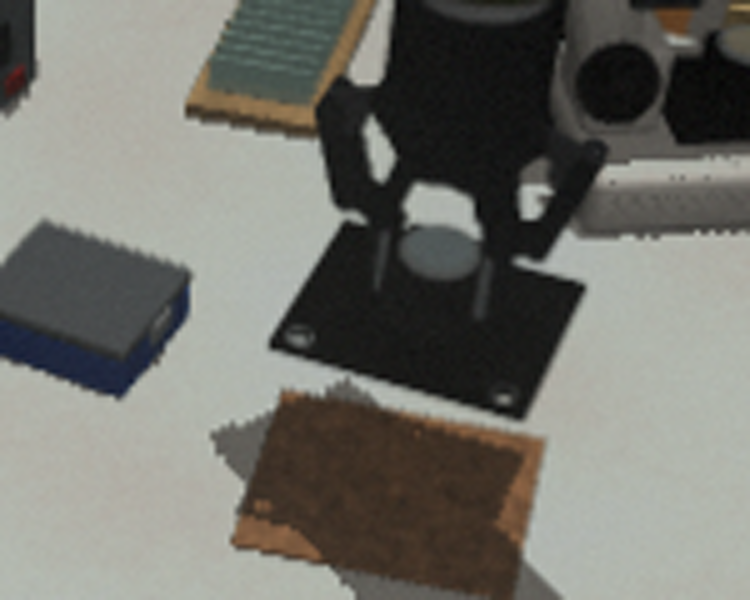

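View pics/lift_top.png

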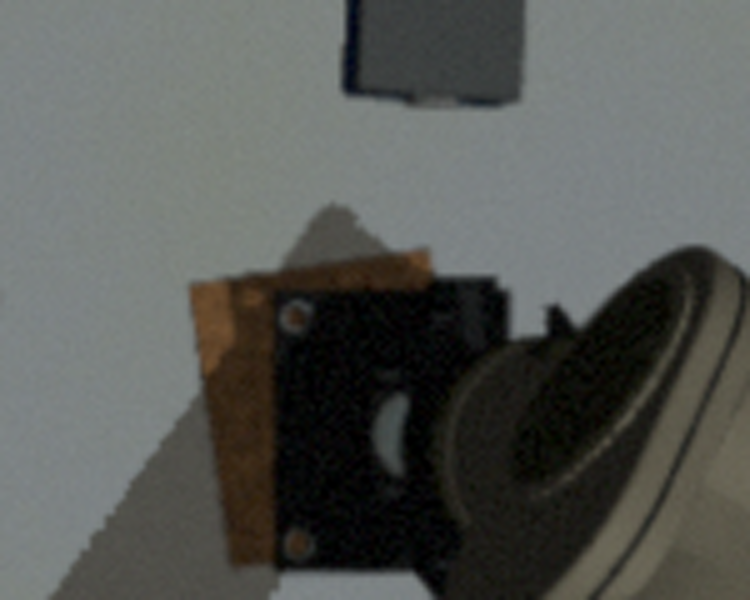

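Run:
```python
from h import *
np.set_printoptions(precision=4,suppress=True)
ho=np.array([[.052,.045,.005],[-.052,.045,.005]])
co=np.array([[-.065,-.055,.005],[-.065,.055,.005],[.065,.055,.005]])
s=full([[299,336],[505,396]],5,(250,60)); sc=full([[585,287],[523,415],[270,346]],5,(250,60))
t=full([[294,319],[298,542]],5,(300,150)); 
for lab,obs in (("both",[("side",np.r_[s,sc],np.r_[ho,co]),("top",t,ho)]),("side",[("side",s,ho)]),("top",[("top",t,ho)])):
    p,r=fit(obs,.1228,(.45,-.28,0)); print(lab,p,np.degrees(p[2]),r.round(1).tolist())
p,r=fit([("side",np.r_[s,sc],np.r_[ho,co]),("top",t,ho)],.1228,(.45,-.28,0),True);print(p)
```

```text
both [ 0.4499 -0.277  -0.0039] -0.22276056439102318 [[0.1, 0.6], [-0.2, 0.2], [0.1, -0.4], [0.3, 0.4], [-0.5, -0.4], [0.2, -0.4], [0.1, 0.5]]
side [ 0.4498 -0.2784 -0.0134] -0.7654602971135314 [[0.2, 0.1], [-0.2, -0.1]]
top [ 0.4502 -0.2766  0.0001] 0.006568615343273837 [[-0.0, -0.5], [0.0, 0.5]]
[ 0.4499 -0.2768 -0.0042  0.1231]
```

Request:
move_arm(claw=[0, 0, 0, 0, 0, 0, 0, 0], dp=[[0, 0, 0], [0, 0, 0], [0, 0, 0], [0, 0, 0], [0, 0, 0], [0.07, -0.074, 0], [0.14, -0.148, 0], [0.14, -0.148, 0]], turn=[[0, 0, -0.06], [0, 0, -0.12], [0, 0, -0.12], [0, 0, -0.12], [0, 0, 0], [0, 0, 0], [0, 0, 0], [0, 0, 0]])

```text
clock: 21.07
position: [0.4923, -0.1869, 0.1341]
ee_rot: [0.988, 0.155, -0.001, -0.0]
ft_force: [2.2, 1.0, -2.6]
grip_width: 0.507
```

Request:
move_arm(claw=[0, 0, 0, 0, 0, 0, 0, 0], dp=[[0.14, -0.148, 0], [0.14, -0.148, 0], [0.14, -0.148, 0], [0.14, -0.148, 0], [0.1, -0.1, 0], [0.035, -0.04, 0], [0, 0, 0], [0, 0, 0]], turn=[[0, 0, 0], [0, 0, 0], [0, 0, 0], [0, 0, 0], [0, 0, 0], [0, 0, 0], [0, 0, 0], [0, 0, 0]])

```text
clock: 21.73
position: [0.5785, -0.0045, 0.1339]
ee_rot: [0.987, 0.158, -0.001, 0.0]
ft_force: [0.4, -0.5, -2.1]
grip_width: 0.506
```

Request:
move_arm(claw=[0, 0, 0], dp=[[0, 0, 0], [0, 0, 0], [0, 0, 0]], turn=[[0, 0, 0], [0, 0, 0], [0, 0, 0]])

```text
clock: 21.98
position: [0.5788, -0.0057, 0.1351]
ee_rot: [0.988, 0.157, -0.0, 0.0]
ft_force: [-0.2, 0.4, -2.2]
grip_width: 0.504
```

```bash
python3 go.py 0.5794 -0.0023 0.085 18.3
```

```text
pos [ 0.5788 -0.0057  0.1351] toolyaw 18.11197073085137 F [-0.2134  0.3713 -2.244 ] w 0.5040141431053993 t 21.9833
turn total/45deg [ 0.      0.0002 -0.0042]
shift in final axes /0.2: [ 0.0081 -0.015   0.2507]   in current axes: [ 0.0081 -0.015   0.2507] mm [  0.599    3.3511 -50.1327]
```

Request:
move_arm(claw=[0, 0, 0, 0, 0, 0, 0, 0], dp=[[0.008, -0.015, 0.03], [0, 0, 0.06], [0, 0, 0.07], [0, 0, 0.05], [0, 0, 0.03], [0, 0, 0.01], [0, 0, 0], [0, 0, 0]], turn=[[0, 0, -0.004], [0, 0, 0], [0, 0, 0], [0, 0, 0], [0, 0, 0], [0, 0, 0], [0, 0, 0], [0, 0, 0]])

```text
clock: 22.65
position: [0.58, -0.0009, 0.0855]
ee_rot: [0.987, 0.16, 0.0, 0.0]
ft_force: [0.0, 0.3, -2.5]
grip_width: 0.509
```

```bash
python3 go.py 0.5794 -0.0023 0.0727 18.3;python3 - <<'E'
from h import *
for n,x0,y0 in(("side",180,140),("top",200,120)):
    im=cams.camera(n)[:,:,::-1]
    cv2.imwrite(f"pics/al_{n}.png",cv2.resize(im[y0:y0+100,x0:x0+130],None,fx=6,fy=6,interpolation=cv2.INTER_CUBIC))
E
```

```text
pos [ 0.58   -0.0009  0.0855] toolyaw 18.43566141283858 F [ 0.048   0.3202 -2.4695] w 0.5089778214869094 t 22.65
turn total/45deg [ 0.0001 -0.0006  0.003 ]
shift in final axes /0.2: [-0.0051  0.0054  0.0639]   in current axes: [-0.0051  0.0054  0.0639] mm [ -0.6273  -1.3542 -12.7841]
```

View pics/al_side.png

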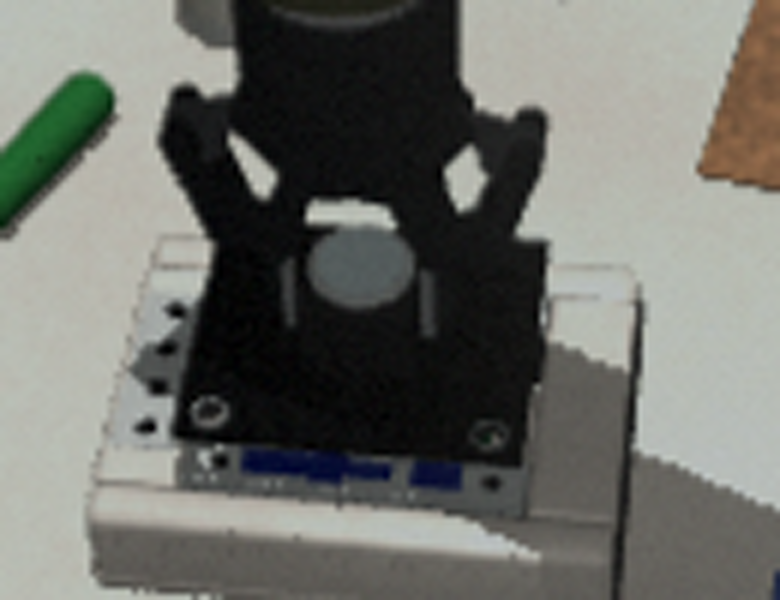

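View pics/al_top.png

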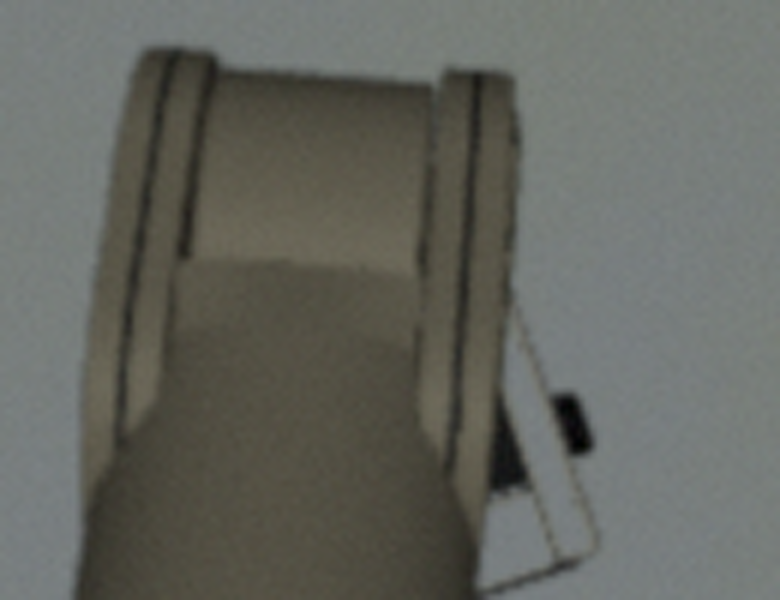

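Run:
```python
from h import *
np.set_printoptions(precision=4,suppress=True)
L=np.array([[.052,.045,0],[-.052,.045,0]])
h=full([[210,411],[489,436]],6,(180,140)); t=full([[217,461],[492,483]],6,(180,140))
b,_=fit([("side",t,L)],.05,(.58,0,.3))
print("base",b,np.degrees(b[2]))
for z in(.0768,.0788,.0808):
    p,r=fit([("side",h,L)],z,(.58,0,.3)); d=p[:2]-b[:2]; a=b[2]
    print(z,"cover",p,np.degrees(p[2]),"off in base axes mm",1000*(np.cos(a)*d[0]+np.sin(a)*d[1]),1000*(-np.sin(a)*d[0]+np.cos(a)*d[1]))
```

```text
base [ 0.5795 -0.0017  0.3242] 18.572614320827366
0.0768 cover [ 0.5802 -0.003   0.3093] 17.7239702014272 off in base axes mm 0.25650688483099277 -1.5124107451918918
0.0788 cover [ 0.5794 -0.0016  0.309 ] 17.702436309850714 off in base axes mm -0.07279899916045844 0.09884204322090996
0.0808 cover [ 0.5786 -0.0002  0.3086] 17.680709834307066 off in base axes mm -0.40222499533341105 1.7100530357303292
```

Request:
move_arm(claw=[0, 0, 0, 0, 0, 0, 0, 0], dp=[[0, 0, 0.01], [0, 0, 0.02], [0, 0, 0.015], [0, 0, 0.01], [0, 0, 0.005], [0, 0, 0], [0, 0, 0], [0, 0, 0]], turn=[[0, 0, 0], [0, 0, 0], [0, 0, 0], [0, 0, 0], [0, 0, 0], [0, 0, 0], [0, 0, 0], [0, 0, 0]])

```text
clock: 23.42
position: [0.5799, -0.0009, 0.0733]
ee_rot: [0.987, 0.16, 0.0, -0.0]
ft_force: [0.4, -0.0, -1.5]
grip_width: 0.5
```

Request:
move_arm(claw=[0, 0, 0, 0], dp=[[0, 0, 0], [0, 0, 0], [0, 0, 0], [0, 0, 0]], turn=[[0, 0, 0], [0, 0, 0], [0, 0, 0], [0, 0, 0]])

```text
clock: 23.75
position: [0.5798, -0.0008, 0.0732]
ee_rot: [0.987, 0.16, 0.0, -0.0]
ft_force: [-0.2, -0.2, -2.7]
grip_width: 0.508
```

```bash
python3 go.py 0.5794 -0.0023 0.0727 18.3;python3 - <<'E'
from h import *
im=np.mean([cams.camera("side")[:,:,::-1].astype(float) for _ in range(4)],axis=0).clip(0,255).astype(np.uint8)
cv2.imwrite("pics/fin_raw.png",im)
cv2.imwrite("pics/fin_side.png",cv2.resize(im[140:240,180:310],None,fx=6,fy=6,interpolation=cv2.INTER_CUBIC))
a=cv2.resize(im[196:226,205:227],None,fx=16,fy=16,interpolation=cv2.INTER_CUBIC)
b=cv2.resize(im[196:226,252:274],None,fx=16,fy=16,interpolation=cv2.INTER_CUBIC)
cv2.imwrite("pics/fin_holes.png",cv2.convertScaleAbs(np.hstack([a,b]),alpha=1.5))
E
python3 go.py 0.5794 -0.0023 0.0727 18.3
```

```text
pos [ 0.5798 -0.0008  0.0732] toolyaw 18.44425309411375 F [-0.1684 -0.1855 -2.7346] w 0.5075007033314285 t 23.75
turn total/45deg [-0.0002 -0.0001  0.0032]
shift in final axes /0.2: [-0.0041  0.0064  0.0027]   in current axes: [-0.0042  0.0064  0.0027] mm [-0.3834 -1.4749 -0.5456]
pos [ 0.5798 -0.0008  0.0732] toolyaw 18.44843653931655 F [-0.0959 -0.1329 -2.7439] w 0.5024929667863147 t 23.95
turn total/45deg [-0.0001 -0.0001  0.0033]
shift in final axes /0.2: [-0.0041  0.0063  0.0026]   in current axes: [-0.0041  0.0063  0.0026] mm [-0.375  -1.4525 -0.5131]
```

View pics/fin_side.png

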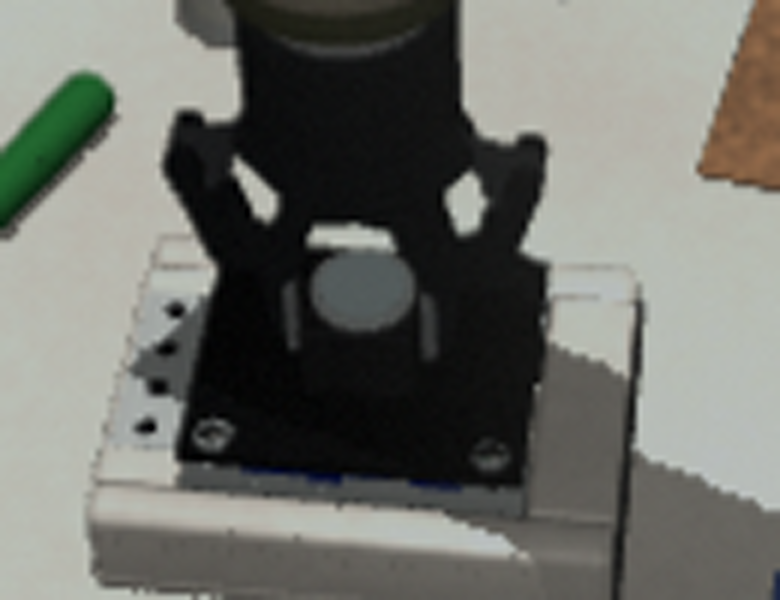

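View pics/fin_holes.png

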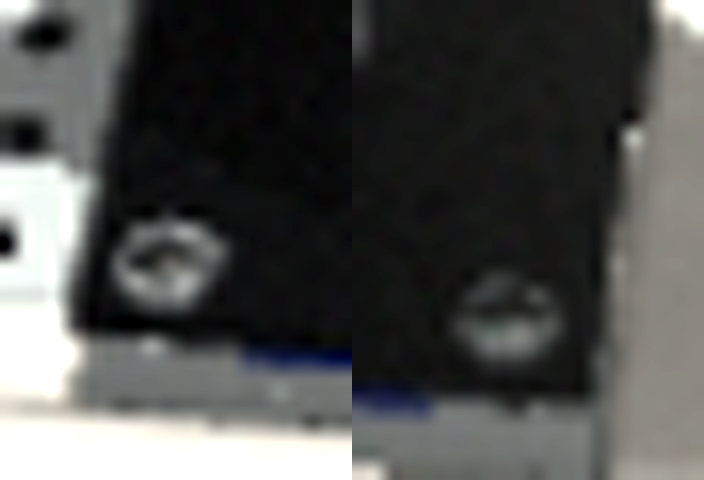

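Run:
```python
from h import *
np.set_printoptions(precision=4,suppress=True)
L=np.array([[.052,.045,0],[-.052,.045,0]])
L3=np.array([[.052,.045,0],[-.052,.045,0],[0,-.045,0]])
# subpixel dark-blob centroids of threads in the original picture
g=cv2.cvtColor(cv2.imread("pics/side0.png"),cv2.COLOR_BGR2GRAY).astype(float)
t=[]
for u,v in((216.1,216.3),(261.7,219.9),(244,188.7)):
    x0,y0=int(round(u))-3,int(round(v))-3; w=g[y0:y0+7,x0:x0+7]; m=np.clip(np.median(w)*.8-w,0,None)
    yy,xx=np.mgrid[0:7,0:7]; t.append(((m*xx).sum()/m.sum()+x0,(m*yy).sum()/m.sum()+y0))
t=np.array(t); print(t)
h=full([[169,263],[156,315]],16,[(205,196),(252,196)])
print(h)
for tt,LL in((t,L3),(t[:2],L)):
    b,r=fit([("side",tt,LL)],.05,(.58,0,.3)); print("base",b,np.degrees(b[2]),r.round(2).tolist())
    for z in(.0645,.0665,.0685):
        p,r=fit([("side",h,L)],z,(.58,0,.3)); d=p[:2]-b[:2]; a=b[2]
        print(z,"cover",p,np.degrees(p[2]),"off base axes mm",1000*(np.cos(a)*d[0]+np.sin(a)*d[1]),1000*(-np.sin(a)*d[0]+np.cos(a)*d[1]),r.round(2).tolist())
```

```text
[[216.0949 216.2765]
 [261.4492 220.0869]
 [243.9291 189.8004]]
[[215.0938 211.9688]
 [261.2812 215.2188]]
base [ 0.5788 -0.0012  0.3179] 18.215638968901615 [[-0.15, 0.28], [0.1, 0.33], [0.05, -0.7]]
0.0645 cover [ 0.5811 -0.0029  0.3346] 19.169402874238457 off base axes mm 1.6856339802553062 -2.3595420164959764 [[0.02, 0.0], [-0.02, -0.0]]
0.0665 cover [ 0.5803 -0.0015  0.3343] 19.151146907898685 off base axes mm 1.3544400227728468 -0.7768712395763335 [[-0.05, -0.01], [0.05, 0.01]]
0.0685 cover [ 0.5795 -0.0001  0.3339] 19.13273026293133 off base axes mm 1.023146651772845 0.8057555878955701 [[-0.11, -0.02], [0.11, 0.01]]
base [ 0.5791 -0.002   0.318 ] 18.218202045546384 [[-0.11, -0.03], [0.11, 0.02]]
0.0645 cover [ 0.5811 -0.0029  0.3346] 19.169402874238457 off base axes mm 1.6136006563177396 -1.4749801316033366 [[0.02, 0.0], [-0.02, -0.0]]
0.0665 cover [ 0.5803 -0.0015  0.3343] 19.151146907898685 off base axes mm 1.2824774985612752 0.1077054594050943 [[-0.05, -0.01], [0.05, 0.01]]
0.0685 cover [ 0.5795 -0.0001  0.3339] 19.13273026293133 off base axes mm 0.9512549253213274 1.6903471054130068 [[-0.11, -0.02], [0.11, 0.01]]
```

Request:
move_arm(claw=[0, 0, 0, 0, 0, 0], dp=[[-0.002, 0.002, 0], [-0.002, 0.002, 0], [0, 0, 0], [0, 0, 0], [0, 0, 0], [0, 0, 0]], turn=[[0, 0, 0], [0, 0, 0], [0, 0, 0], [0, 0, 0], [0, 0, 0], [0, 0, 0]])

```text
clock: 24.45
position: [0.5793, -0.0018, 0.0732]
ee_rot: [0.987, 0.16, 0.0, -0.0]
ft_force: [-0.6, -0.2, -2.6]
grip_width: 0.51
```

Run:
```python
from h import *
from workcell import manip
np.set_printoptions(precision=4,suppress=True)
im=np.mean([cams.camera("side")[:,:,::-1].astype(float) for _ in range(6)],axis=0)
o=manip.get_obs(); print(o["position"],o["clock"],o["ft_force"])
a=np.radians(18.36); c,s=np.cos(a),np.sin(a)
def W(L,o=(.5794,-.0023)): L=np.asarray(L,float); return np.c_[o[0]+c*L[:,0]-s*L[:,1],o[1]+s*L[:,0]+c*L[:,1],L[:,2]]
k=6; x0,y0=180,140
b=cv2.convertScaleAbs(cv2.resize(im[y0:y0+100,x0:x0+130],None,fx=k,fy=k,interpolation=cv2.INTER_CUBIC),alpha=1.4)
z=.0665
pl=np.array([[.065,.055,z],[.065,-.055,z],[-.065,-.055,z],[-.065,.055,z]])
th=np.linspace(0,2*np.pi,24)
def dr(img,P,col,n="side"):
    u=np.round((proj(n,P)-[x0,y0]+.5)*k-.5).astype(int); cv2.polylines(img,[u],True,col,1)
def model(img,z,col):
    for hx,hy in((.052,.045),(-.052,.045)): dr(img,W(np.c_[hx+.0045*np.cos(th),hy+.0045*np.sin(th),0*th+z]),col)
dr(b,W(pl),(0,255,0)); model(b,z,(0,255,0))
cv2.imwrite("pics/ov_fin.png",b)
im0=cv2.imread("pics/side0.png")
b=cv2.resize(im0[y0:y0+100,x0:x0+130],None,fx=k,fy=k,interpolation=cv2.INTER_CUBIC)
seat=lambda y:np.array([[.065,y+.01,.05],[.065,y-.01,.05],[-.065,y-.01,.05],[-.065,y+.01,.05]])
dr(b,W(seat(.045)),(0,255,0));dr(b,W(seat(-.045)),(0,255,0))
for hx,hy in((.052,.045),(-.052,.045),(0,-.045)): dr(b,W(np.c_[hx+.003*np.cos(th),hy+.003*np.sin(th),0*th+.05]),(0,0,255))
cv2.imwrite("pics/ov_base.png",b)
```

```text
[ 0.5793 -0.0018  0.0732] 24.75 [ 0.5935  0.4843 -2.8429]
```

View pics/ov_fin.png

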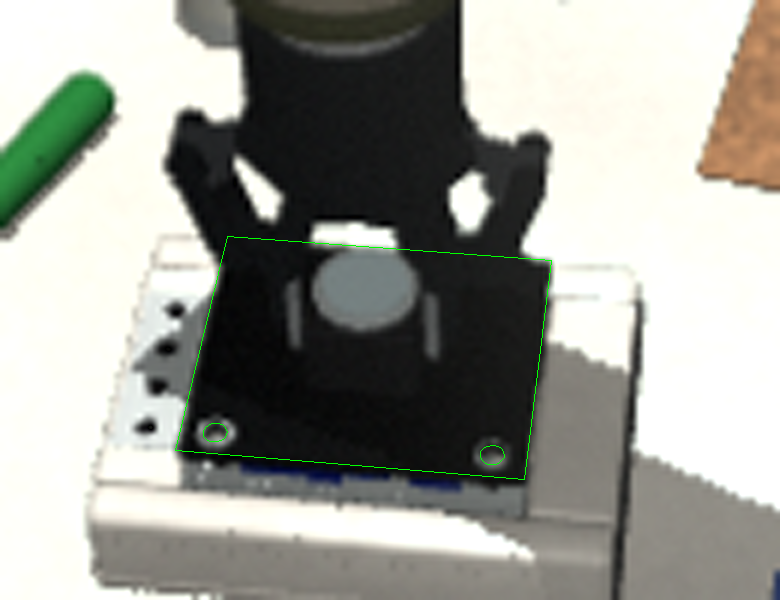

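View pics/ov_base.png

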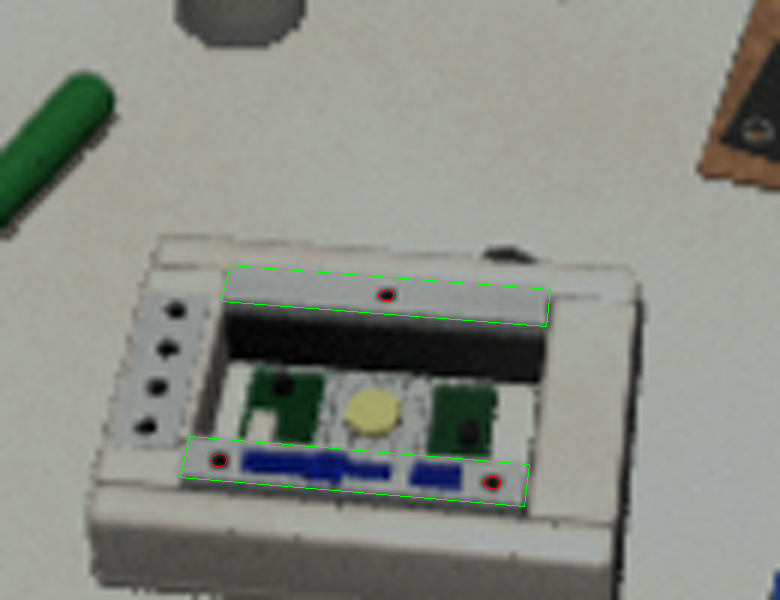

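Run:
```python
from h import *
cv2.imwrite("pics/all.png",cams.camera("side")[:,:,::-1])
```

```text
(no output)
```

View pics/all.png

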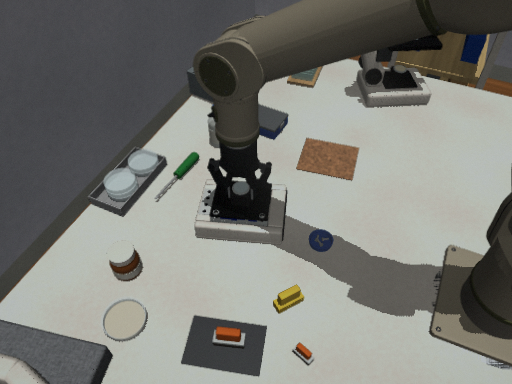

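The stone is flat on the mat at (229,337), the cover is over the base at (241,203), and the visible bystanders are where they started. I'm handing in now.

```bash
python3 -c "
from workcell import manip
print(manip.hand_in()); print(manip.get_obs()['position'])"
```

```text
the job is handed in; nothing more can be done
None
the job is handed in; nothing more can be done
```

I dressed the blue-marked seat, put the stone back on its grey mat, and handed in at about 25 s with the arm still holding the cover above the seats. The hand-in gave no verdict, so everything below is from my own checks.

- **Dressing:** I drew the stone from the rear end to the front end of the seat (base x about +28 to −28 mm, y about 44 mm). The pressure read about 7–10 N at every check.
- **Stone:** It lies flat on the grey mat, released, and the last picture still shows it there.
- **Cover:** It is gripped by the lens mount, the right way round and level. Its underside is about 11 mm above the seats. That height comes from the arm's reading, so it could be off by a millimetre or so.
- **Hole alignment:** In the side camera, the two holes over the blue-marked seat line up with the thread positions to about 1 mm.
- **Third hole:** The hole over the other seat was hidden behind the lens mount, so its position follows from the other two.
- **Bystanders:** All the bystanders I could see are in place. The bottle and slide box were partly behind the arm in the last picture, but the arm did not go near them.

**Where the checks disagreed:**
- Single readings of the cover's angle scattered by about ±0.7° around the gripper's own angle, so I used the gripper's angle.
- The two cameras disagreed by 1–2 mm on the cover's sideways position, so I split the difference.
- In the last overlay, one plate edge sat about 1 mm off the predicted outline.

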